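# Cull the rocking plaster block on the checking plate

### The job

Lay all three plaster corner blocks side by side on the dark granite checking plate, boss up; once all three lie there, press on their corners to find the one that is warped and rocks. Put that one, boss up and lying on the floor of the bin, in the red reject bin and leave the two flat ones lying on the plate. Plaster chips, so set the blocks down without dropping them, never tip one over, and do not disturb the other things.

Things in the scene. Friction and masses are not known exactly. Their poses are not given: they have to be found in the camera images.
- tile_a: white cast plaster corner block, 90 x 90 x 12 mm slab with a 34 mm square boss mid-top, its top 40 mm above the underside; 0.15 kg. Origin: centre of underside; z up, x, y along the sides. Starts on two battens under opposite edges, 22 mm above the table. Two of the three blocks are flat, one is bowed (no name or look tells which): its underside a shallow V, two opposite edges 2.5 mm up (see plate)
- tile_b: another of the three corner blocks, with the same size, frame, look and start as tile_a; see there
- tile_c: another of the three corner blocks, with the same size, frame, look and start as tile_a; see there
- plate_top (a point): centre of the top face of the granite plate, 20 mm above the table. The plate is 130 mm along this point's x and 440 mm along its y. The middle 320 mm of its length is free; a small tin and a steel cube stand near its two ends (centres 190 mm from the middle, either way round)
- bin_in (a point): centre of the inner floor of the fixed red open reject bin, 5 mm above the table. Bin 140 x 140 mm outside, 5 mm walls, rim 50 mm above the table; x and y parallel to its walls
- bottle: upright white squeeze bottle with a blue cap, 56 mm wide, 190 mm tall, standing in the front row among the blocks and the bin; origin at the centre of its foot; leave it alone
- tin: brass-coloured tin, 48 mm wide, 55 mm tall, at one end of the plate; origin at the centre of its foot; leave it alone
- block: steel cube, 40 mm, at the other end of the plate; origin at the centre of its foot; leave it alone
- jar: amber glass jar, 70 mm wide, 90 mm tall, beyond the plate's left end; origin at its foot; leave it alone
- spatula: spatula, 200 mm long, lying flat beyond the plate's right end; leave it alone
- brush: brush, 180 mm long, lying flat at the left; leave it alone
- cup: white plastic cup, 90 mm wide, 90 mm tall, at the right; origin at its foot; leave it alone
- plate: the fixed granite plate: origin at the centre of its underside, axes as plate_top. On it flat blocks lie still. The bowed one (level on its battens) leans 0.056 rad here, one edge 5 mm up; a light press on a raised corner tips it to lean the other way, and it stays so. The bow may run along the block's x or y; of two diagonal corners one is always raised

How it is judged:
By the outcome, as a careful person would: the job done as asked, in the order asked, and still so for the second after the job is handed in, with the robot touching nothing.
It also fails if it takes over 72 s, if anything falls off the work surface, if the arm or the gripper's body presses on something with over 40 N, if the wrist force passes 120 N, or if a joint passes its speed limit or range.

### The arm

A 6-joint arm with a two-finger parallel gripper is mounted at the origin on the work surface. World frame = base frame: x ahead of the robot, y to its left, z up, the work surface at z = 0. Lengths are in m, angles in degrees, forces in N, time in s.
With the tool pointing down it reaches from about 0.35 to 0.875 m from the base axis. Payload 4.2 kg.
Tool frame: the origin (TCP) lies between the finger pads; the fingertips stand 19 mm ahead of it and the grasp point (between the pads) is the TCP; z points along the fingers, y is the line along which they close (so a half turn about z gives the same grasp; the last joint's range is limited). The gripper opens to 87 mm and grips with 3 to 60 N. Pads are 19 mm wide; open, the fingers measure 117 mm over their backs; the gripper's body (75 mm by 190 mm) begins 51 mm behind the grasp point.
Start: joints at [86.15, 22.042, 0.453, 0, -68.411, -14.817], TCP at [0.2, 0.592, 0.242] pointing down, gripper open.
Joint ranges: [-179.83, 179.83], [-69.29, 118.12], [-61.27, 80.66], [-181.25, 117.63], [-171.15, -9.14], [-177.46, 177.46]. Speed limits (degrees/s): [159.86, 159.86, 180, 180, 180, 180].

### API

Orientations are given as a 3x3 rotation matrix whose columns are the frame's x, y, z axes.
In Python, from station import r gives the robot as it stands.
- The arm moves only by the tool drive_tool, never from a script. Its argument "steps" is one flat list of numbers, 7 for each row, row after row: the turn, a rotation vector about the tool's x, y, z in rad, then the shift along the tool's x, y, z in m, then the opening, from 0 (shut) to 1 (fully open). A call has 1 to 10 rows; each row shifts and turns the commanded pose from where the row before left it, along the tool's axes as they then stand; what a row does not reach is not made up. A row lasts 1/12 s, in which the tool goes at most 41.7 mm and 7.16 degrees, less where a joint would pass 70% of its speed; a pose out of reach is approached as far as the arm can. A call is refused whole if a number of a shift passes 0.0417 or a number of a turn 0.125, either way. A call with a gripper value outside its range is refused whole. The fingers move at their own pace and stop on an object; the grip force is fixed at half the most. Time passes only in rows, so rows that do not move let the fingers close. It gives the time, the measured TCP pose, the force, the opening and the grip force at its end, in the units of the state.
- r.sense(): the state, without advancing time (a new reading comes with each control period).
- r.capture(name): name is "scene" or "top" or "wrist"; returns the picture (400x640x3 uint8, blue, green, red); there is no depth.
- r.camera_params(name): a dict with "camera_matrix" (3x3 intrinsics, pixels), "extrinsics" (4x4, takes a point from world to camera coordinates). Camera axes: x right, y down, z forward; pixel columns grow to the right and rows downward; lengths in m; the calibration is good to about 2 mm. A picture is of the moment at which its call begins: read the wrist's pose just before it. camera_params takes no time and is no camera call; for the wrist camera it gives the pose at the moment of the call.
- r.finish_job(): hands the job in; it is judged then, once.
The state is a dict: "time_s": time; "joints": joint angles; "joint_velocities": joint speeds; "effort": joint torques, N m; "tcp_pos": TCP position; "ee_rot": TCP orientation; "wrist_force": force on the tool from outside, world axes, zero at the start; "moment": the same for the moment, N m; "gripper_width": opening from 0.0 (shut) to 1.0 (fully open); "gripper_force": force on a finger pad.
Only numpy, scipy, OpenCV 4.12 (cv2) and the standard library are available. Lean on these libraries where they do the work, as an engineer would, in place of code of your own. Each camera call takes 0.05 s, during which the arm holds its last target. There are 200 camera calls.

## Working session

There is one attempt and no reset: what is moved stays moved. The work goes in short steps, Python scripts to look and compute and a tool call to move; the robot and the scene stay as the last step left them, time stands still between calls to the robot, and variables do not carry over. Pictures are saved under pics/ and viewed, at most 10 in all, crops included, and the job is handed in when it is done.

Besides the shell and the picture viewer there is one more tool, called as name(argument=value, ...), one argument or row to a line, values as JSON. drive_tool: Moves the arm, as the interface text tells. Its arguments: {"type":"object","properties":{"steps":{"type":"array"}},"required":["steps"]}

```bash
mkdir -p pics; ls; python3 - <<'E'
from station import r
import cv2,numpy as np
s=r.sense();print({k:np.round(v,3).tolist() for k,v in s.items()})
for n in("scene","top"):
    p=r.camera_params(n);print(n,np.round(p["camera_matrix"],1).tolist(),np.round(p["extrinsics"],4).tolist())
    cv2.imwrite(f"pics/{n}0.png",r.capture(n))
E
```

```text
pics
{'time_s': 0.0, 'joints': [86.149, 22.088, 0.381, -0.031, -68.412, -14.817], 'joint_velocities': [0.079, 0.056, -0.079, 0.053, 0.009, -0.028], 'effort': [0.001, -39.067, 18.74, 4.22, 0.011, -0.0], 'tcp_pos': [0.2, 0.592, 0.24], 'ee_rot': [[0.947, -0.32, -0.001], [-0.32, -0.947, -0.002], [0.0, 0.002, -1.0]], 'wrist_force': [-0.103, -0.297, 0.484], 'moment': [0.015, 0.002, 0.006], 'gripper_force': 0.0, 'gripper_width': 0.999}
scene [[395.5, 0.0, 321.2], [0.0, 395.5, 201.0], [0.0, 0.0, 1.0]] [[0.8626, 0.5059, 0.0031, -0.4616], [0.3011, -0.5085, -0.8067, -0.1066], [-0.4066, 0.6968, -0.5909, 1.5565], [0.0, 0.0, 0.0, 1.0]]
top [[363.8, 0.0, 314.2], [0.0, 363.8, 197.5], [0.0, 0.0, 1.0]] [[0.0089, -0.9997, 0.0247, -0.0135], [-0.9939, -0.0116, -0.1096, 0.5303], [0.1098, -0.0236, -0.9937, 1.0726], [0.0, 0.0, 0.0, 1.0]]
```

View pics/top0.png

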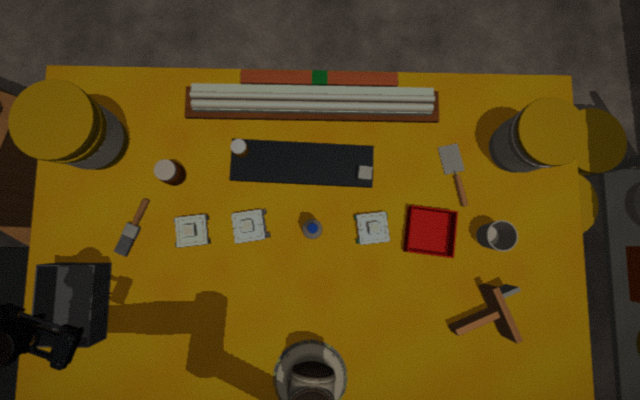

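View pics/scene0.png

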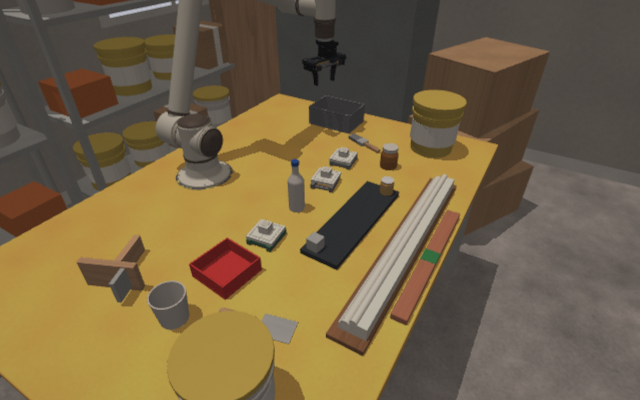

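The top view shows three white blocks at about (192,230), (249,226) and (373,228). The bottle is at (312,229), the bin at (431,231), and the plate at (302,163) with the tin at (239,147) and the cube at (365,173). The scene view agrees with this. Next I'll measure from both views.

```bash
cat > h.py <<'E'
import numpy as np, cv2
from station import r
def ray(p,uv):
    E=np.array(p["extrinsics"]);R=E[:3,:3];c=-R.T@E[:3,3]
    d=R.T@np.linalg.inv(p["camera_matrix"])@np.array([uv[0],uv[1],1.]);return c,d/np.linalg.norm(d)
def cast(p,uv,z):
    c,d=ray(p,uv);return c+d*(z-c[2])/d[2]
def tri(p1,a,p2,b):
    "nearest point of two rays and gap"
    (c1,d1),(c2,d2)=ray(p1,a),ray(p2,b)
    t=np.linalg.lstsq(np.c_[d1,-d2],c2-c1,rcond=None)[0]
    A=c1+t[0]*d1;B=c2+t[1]*d2;return (A+B)/2,np.linalg.norm(A-B)
def proj(p,X):
    E=np.array(p["extrinsics"]);q=np.array(p["camera_matrix"])@(E[:3,:3]@np.array(X)+E[:3,3]);return q[:2]/q[2]
def boxes(m,amin,amax=1e9):
    "min-area rects of blobs"
    return [cv2.minAreaRect(c) for c in cv2.findContours(m.astype(np.uint8),cv2.RETR_EXTERNAL,cv2.CHAIN_APPROX_NONE)[0] if amin<cv2.contourArea(c)<amax]
E
python3 - <<'E'
from h import *
I=cv2.imread("pics/top0.png");p=r.camera_params("top")
H=cv2.cvtColor(I,cv2.COLOR_BGR2HSV).astype(int);h,s,v=H[...,0],H[...,1],H[...,2]
def show(n,m,z,amin,roi):
    M=np.zeros_like(m);x0,x1,y0,y1=roi;M[y0:y1,x0:x1]=m[y0:y1,x0:x1]
    for b in boxes(M,amin):
        P=np.array([cast(p,q,z) for q in cv2.boxPoints(b)]);e=P[1]-P[0]
        print(n,np.round(b[0],1),np.round(P.mean(0),4),"sides",np.round([np.linalg.norm(e),np.linalg.norm(P[2]-P[1])],3),"ang",round(np.degrees(np.arctan2(e[1],e[0]))%90,1))
white=(s<90)&(v>90)
show("tile",white,.034,200,(160,400,200,260))
show("plate",v<60,.02,1000,(200,400,125,195))
show("bin",(s>150)&((h<8)|(h>172)),.05,500,(390,470,195,265))
show("cap",(h>100)&(h<130)&(s>100),.19,20,(290,335,210,250))
show("tin/cube",(v>85),.05,60,(232,372,140,182))
E
```

```text
tile [190.3 230.4] [0.4278 0.358  0.034 ] sides [0.094 0.089] ang 7.0
tile [372.4 227.4] [ 0.4418 -0.1837  0.034 ] sides [0.092 0.091] ang 7.4
tile [247.8 225.6] [0.4434 0.1891 0.034 ] sides [0.091 0.091] ang 8.3
plate [301.2 162.7] [0.6393 0.0318 0.02  ] sides [0.13 0.44] ang 89.1
bin [430.3 230.8] [ 0.4332 -0.3529  0.05  ] sides [0.138 0.152] ang 81.8
cap [312.5 227.5] [ 0.4352 -0.0006  0.19  ] sides [0.023 0.023] ang 0.6
tin/cube [365. 172.] [ 0.6069 -0.1597  0.05  ] sides [0.036 0.037] ang 0.8
tin/cube [321.5 142.5] [ 0.6956 -0.0287  0.05  ] sides [0.3   0.016] ang 0.9
tin/cube [238.5 146.5] [0.6794 0.2211 0.05  ] sides [0.039 0.04 ] ang 0.9
```

```bash
python3 - <<'E'
from h import *
p=r.camera_params("wrist");s=r.sense();R=np.array(s["ee_rot"]);E=np.array(p["extrinsics"]);Rc=E[:3,:3].T;c=-Rc@E[:3,3]
print(np.round(p["camera_matrix"],1).tolist());print("cam in tool",np.round(R.T@(c-s["tcp_pos"]),4));print(np.round(R.T@Rc,3))
# scene/top triangulation of blocks via boss not resolved; check tile height in scene
P=r.camera_params("scene")
for t in([.4278,.358,.034],[.4434,.1891,.034],[.4418,-.1837,.034]):print(np.round(proj(P,t),1))
E
```

```text
[[299.1, 0.0, 318.6], [0.0, 299.1, 201.2], [0.0, 0.0, 1.0]]
cam in tool [ 0.0776 -0.0002 -0.1432]
[[ 0.    -0.96  -0.279]
 [ 1.     0.     0.   ]
 [-0.    -0.279  0.96 ]]
[342.9 155.1]
[325.6 175.3]
[265.4 230.7]
```

drive_tool(
  steps=[0,0,0,0.031,0.0203,0,1,0,0,0,0.031,0.0203,0,1,0,0,0,0.031,0.0203,0,1,0,0,0,0.031,0.0203,0,1,0,0,0,0.031,0.0203,0,1,0,0,0,0.031,0.0203,0,1,0,0,0,0.031,0.0203,0,1,0,0,0,0.031,0.0203,0,1,0,0,0,0.031,0.0203,0,1,0,0,0,0.031,0.0203,0,1],
)

```text
time_s: 0.93
tcp_pos: [0.4293, 0.2988, 0.2413]
ee_rot: [[0.947, -0.32, -0.0], [-0.32, -0.947, -0.0], [-0.0, 0.0, -1.0]]
wrist_force: [0.4, 0.4, -0.2]
gripper_width: 0.999
gripper_force: 0.0
```

```bash
python3 - <<'E'
from h import *
import pickle
s=r.sense();p=r.camera_params("wrist");I=r.capture("wrist");cv2.imwrite("pics/w1.png",I);pickle.dump(p,open("w1.pkl","wb"));print(s["tcp_pos"],s["joints"])
E
```

```text
[0.4292781  0.29880063 0.24132898] [ 5.26233944e+01  1.21285357e+01 -1.37451314e+01 -1.24276977e-02
 -6.41566366e+01  1.87289626e+01]
```

drive_tool(
  steps=[0,0,0.125,0,0,0,1,0,0,0.125,0,0,0,1,0,0,0.125,0,0,0,1,0,0,0.125,0,0,0,1,0,0,0.125,0,0,0,1,0,0,0.125,0,0,0,1,0,0,0.125,0,0,0,1,0,0,0.125,0,0,0,1,0,0,0.125,0,0,0,1,0,0,0,0,0,0,1],
)

```text
time_s: 1.82
tcp_pos: [0.4284, 0.3004, 0.2411]
ee_rot: [[0.117, -0.993, -0.001], [-0.993, -0.117, -0.001], [0.001, 0.001, -1.0]]
wrist_force: [0.2, 0.4, -0.6]
gripper_width: 1.001
gripper_force: 0.0
```

```bash
python3 - <<'E'
from h import *
import pickle
s=r.sense();p=r.camera_params("wrist");I=r.capture("wrist");cv2.imwrite("pics/w2.png",I);pickle.dump(p,open("w2.pkl","wb"));print(s["tcp_pos"],s["joints"],np.round(s["ee_rot"],3).tolist(),s["time_s"])
E
```

```text
[0.42843233 0.30038385 0.24107658] [ 5.28076344e+01  1.21765381e+01 -1.37176875e+01 -1.90968845e-02
 -6.41669247e+01 -4.60534729e+01] [[0.117, -0.993, -0.001], [-0.993, -0.117, -0.001], [0.001, 0.001, -1.0]] 1.8167
```

View pics/w2.png

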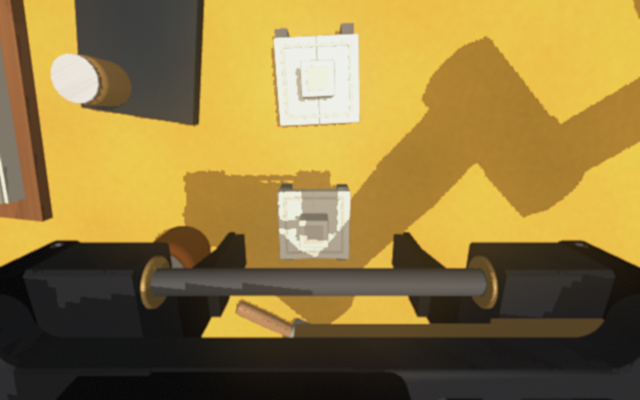

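The wrist view shows block B at (317,79) and block A, half in shadow, at (314,225). Dark batten ends show at their edges. The tin is at (85,80), on the plate's corner. I'll triangulate from the two wrist views.

```bash
cat >> h.py <<'E'
def tiles(I,vmin=90,amin=2500,amax=40000):
    H=cv2.cvtColor(I,cv2.COLOR_BGR2HSV);m=(H[...,1]<100)&(H[...,2]>vmin)
    m=cv2.morphologyEx(m.astype(np.uint8),cv2.MORPH_OPEN,np.ones((5,5)))
    return [b for b in boxes(m,amin,amax) if .8<b[1][0]/b[1][1]<1.25]
def info(p,b,z=.034):
    P=np.array([cast(p,q,z) for q in cv2.boxPoints(b)]);e=P[1]-P[0]
    return np.round(P.mean(0),4),np.round([np.linalg.norm(e),np.linalg.norm(P[2]-P[1])],4),round((np.degrees(np.arctan2(e[1],e[0]))+45)%90-45,1)
E
python3 - <<'E'
from h import *
import pickle
L={}
for n in("w1","w2"):
    I=cv2.imread(f"pics/{n}.png");p=pickle.load(open(n+".pkl","rb"))
    for b in tiles(I,70):
        print(n,np.round(b[0],1),np.round(b[1],1),*info(p,b));L.setdefault(n,[]).append((p,b))
for p1,b1 in L["w1"]:
    for p2,b2 in L["w2"]:
        X,g=tri(p1,b1[0],p2,b2[0])
        if g<.01:print("tri",np.round(X,4),round(g,4))
E
```

```text
w1 [273.6 196.2] [74.2 79.6] [0.4281 0.3571 0.034 ] [0.0959 0.0898] 7.4
w1 [407.8 136.1] [78.7 90.8] [0.4457 0.1853 0.034 ] [0.0974 0.0908] 7.5
w1 [131.3  62.6] [79.4 68.6] [0.6167 0.4482 0.034 ] [0.0726 0.0784] 41.4
w2 [313.5 222. ] [74. 73.] [0.4292 0.3543 0.034 ] [0.0876 0.098 ] 6.7
w2 [317.2  74.6] [98.9 84.9] [0.4444 0.1851 0.034 ] [0.0885 0.0998] 9.0
tri [0.4284 0.3577 0.0233] 0.0028
tri [0.445  0.1812 0.0201] 0.0003
```

```bash
sed -i 's/np.ones((5,5))/np.ones((k,k))/; s/def tiles(I,vmin=90,amin/def tiles(I,vmin=70,k=25,amin/' h.py
python3 - <<'E'
from h import *
import pickle
L={}
for n in("w1","w2"):
    I=cv2.imread(f"pics/{n}.png");p=pickle.load(open(n+".pkl","rb"))
    for b in tiles(I,70):
        print(n,np.round(b[0],1),np.round(b[1],1),*info(p,b));L.setdefault(n,[]).append((p,b))
for p1,b1 in L["w1"]:
    for p2,b2 in L["w2"]:
        X,g=tri(p1,b1[0],p2,b2[0])
        if g<.01:print("tri",np.round(X,4),round(g,4))
E
```

```text
w1 [273.2 195.8] [73.8 74.7] [0.4288 0.3573 0.034 ] [0.0898 0.0895] 5.6
w1 [405. 138.] [77.8 84.1] [0.4447 0.1887 0.034 ] [0.0905 0.09  ] 7.5
w1 [131.5  62. ] [68. 71.] [0.6173 0.4478 0.034 ] [0.0741 0.0678] -18.6
w2 [313.5 224. ] [68. 71.] [0.429  0.3566 0.034 ] [0.0857 0.0904] 6.7
w2 [162.5  90.5] [57. 61.] [0.6119 0.22   0.034 ] [0.0655 0.0594] 6.8
w2 [317.1  79.5] [89.  83.8] [0.444  0.1897 0.034 ] [0.088  0.0906] 7.9
tri [0.4288 0.3585 0.0256] 0.0004
tri [0.4447 0.1867 0.0263] 0.001
```

drive_tool(
  steps=[0,0,0,-0.028,-0.0036,0.02,0.7,0,0,0,-0.028,-0.0036,0.02,0.7,0,0,0,0,0,0.04,0.7,0,0,0,0,0,0.04,0.7,0,0,0,0,0,0,0.7],
)

```text
time_s: 2.28
tcp_pos: [0.4252, 0.353, 0.1136]
ee_rot: [[0.121, -0.993, -0.012], [-0.993, -0.121, -0.013], [0.011, 0.013, -1.0]]
wrist_force: [-1.0, -0.9, -0.6]
gripper_width: 0.736
gripper_force: 0.0
```

```bash
cat > look.py <<'E'
from h import *
import sys,pickle
n=sys.argv[1]
s=r.sense();p=r.camera_params("wrist");I=r.capture("wrist");cv2.imwrite(f"pics/{n}.png",I);pickle.dump((s,p),open(n+".pkl","wb"))
R=np.array(s["ee_rot"]);print("t",s["time_s"],"tcp",np.round(s["tcp_pos"],4),"yaw",round(np.degrees(np.arctan2(R[1,0],R[0,0])),1),"F",np.round(s["wrist_force"],1),"g",round(s["gripper_width"],3))
E
python3 look.py w3
```

```text
t 2.2833 tcp [0.4252 0.353  0.1136] yaw -83.1 F [-1.  -0.9 -0.6] g 0.736
```

View pics/w3.png

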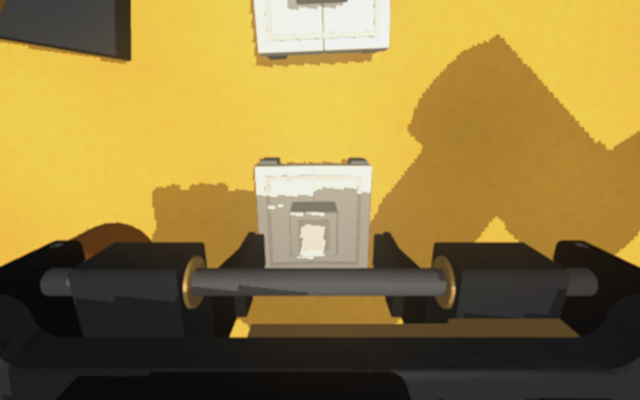

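The view shows block A's slab across cols 255–370 with its far edge at row 166. The boss is around (314,235), between the fingers at cols 254–382. I'll convert the slab's far corners to positions.

```bash
python3 - <<'E'
from h import *
import pickle
s,p=pickle.load(open("w3.pkl","rb"))
a,b=cast(p,(256,166),.034),cast(p,(370.5,164.5),.034)
e=b-a;print(np.linalg.norm(e),np.degrees(np.arctan2(e[1],e[0])))
n=np.array([-e[1],e[0],0])/np.linalg.norm(e);m=(a+b)/2
print(m, m+.045*n,m-.045*n)
print(cast(p,(314,236),.062),proj(p,s["tcp_pos"]))
E
```

```text
0.08599377781112605 -172.3998782366889
[0.43407117 0.31279856 0.034     ] [0.4400228  0.26819387 0.034     ] [0.42811954 0.35740324 0.034     ]
[0.42821353 0.3580123  0.062     ] [320.60271668 264.82746381]
```

drive_tool(
  steps=[0,0,0,0,0,0.02,0.7],
)

```text
time_s: 2.42
tcp_pos: [0.4317, 0.3596, 0.1058]
ee_rot: [[0.124, -0.992, 0.007], [-0.992, -0.124, 0.005], [-0.005, -0.007, -1.0]]
wrist_force: [0.9, 2.0, 1.1]
gripper_width: 0.711
gripper_force: 0.0
```

drive_tool(
  steps=[0,0,0,0,0,0.02,0.7,0,0,0,0,0,0.016,0.7,0,0,0,0,0,0.006,0.7,0,0,0,0,0,0,0.7,0,0,0,0,0,0,0.7],
)

```text
time_s: 2.83
tcp_pos: [0.4302, 0.3581, 0.0616]
ee_rot: [[0.121, -0.993, 0.002], [-0.993, -0.121, 0.002], [-0.002, -0.003, -1.0]]
wrist_force: [-0.3, -0.1, 0.5]
gripper_width: 0.697
gripper_force: 0.0
```

```bash
python3 look.py w4
```

```text
t 2.8333 tcp [0.4302 0.3581 0.0616] yaw -83.1 F [-0.3 -0.1  0.5] g 0.697
```

drive_tool(
  steps=[0,0,0,0.0005,0.0015,0.004,0.7,0,0,0,0,0,0,0.3,0,0,0,0,0,0,0.3,0,0,0,0,0,0,0.3,0,0,0,0,0,0,0.3,0,0,0,0,0,0,0.3,0,0,0,0,0,0,0.3],
)

```text
time_s: 3.47
tcp_pos: [0.4278, 0.3564, 0.0557]
ee_rot: [[0.12, -0.993, 0.0], [-0.993, -0.12, 0.0], [-0.0, -0.0, -1.0]]
wrist_force: [0.9, 0.3, 0.3]
gripper_width: 0.387
gripper_force: 30.0
```

drive_tool(
  steps=[0,0,0,0,0,-0.01,0.3,0,0,0,0,0,-0.035,0.3,0,0,0,0,0,-0.035,0.3,0,0,0,0.028,-0.02,0,0.3,0,0,0,0.031,-0.023,0,0.3,0,0,0,0.031,-0.023,0,0.3,0,0,0,0.031,-0.023,0,0.3,0,0,0,0.031,-0.023,0,0.3,0,0,0,0.031,-0.023,0,0.3,0,0,0,0.031,-0.023,0,0.3],
)

```text
time_s: 4.3
tcp_pos: [0.6109, 0.1612, 0.1359]
ee_rot: [[0.12, -0.993, -0.001], [-0.993, -0.12, -0.0], [-0.0, 0.001, -1.0]]
wrist_force: [0.3, 1.4, -1.0]
gripper_width: 0.384
gripper_force: 30.0
```

drive_tool(
  steps=[0,0,0.068,0.025,-0.018,0,0.3,0,0,0.068,0.009,-0.007,0,0.3,0,0,0,0,0,0,0.3,0,0,0,0,0,0,0.3,0,0,0,0,0,0,0.3],
)

```text
time_s: 4.72
tcp_pos: [0.6378, 0.1318, 0.1355]
ee_rot: [[-0.015, -1.0, -0.001], [-1.0, 0.015, -0.0], [0.0, 0.001, -1.0]]
wrist_force: [-0.5, 0.1, -2.0]
gripper_width: 0.389
gripper_force: 30.0
```

```bash
python3 look.py w5
```

```text
t 4.7167 tcp [0.6378 0.1318 0.1355] yaw -90.9 F [-0.5  0.1 -2. ] g 0.389
```

View pics/w5.png

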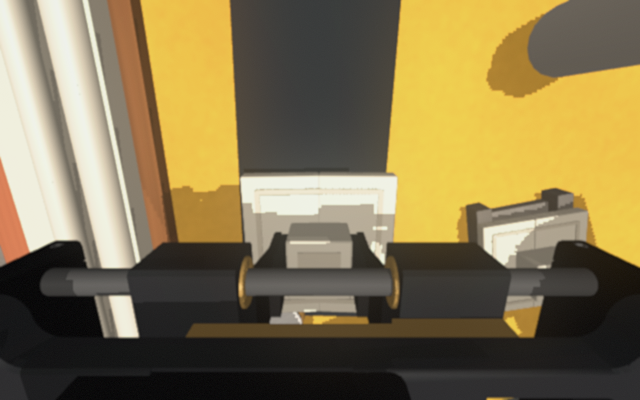

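The view shows held block A square to the tool, with its far edge at row 175 and cols 240–397. The plate's edges run down at about col 233 and cols 400→388. I'll cast the plate edges to check its centre line.

```bash
python3 - <<'E'
from h import *
import pickle
s,p=pickle.load(open("w5.pkl","rb"));I=cv2.imread("pics/w5.png")
g=I.max(2)[:160].astype(int)
L=[];R=[]
for y in range(5,160,6):
    d=np.where((g[y,150:480]<100))[0]+150
    # run containing col 310
    row=g[y]<100;a=310
    while row[a]:a-=1
    b=310
    while row[b]:b+=1
    L.append(cast(p,(a+.5,y),.02));R.append(cast(p,(b-.5,y),.02))
L=np.array(L);R=np.array(R)
for E in(L,R):
    f=np.polyfit(E[:,1],E[:,0],1);print("x at y=.032:",np.polyval(f,.032),"slope deg",np.degrees(np.arctan(f[0])),"at .132",np.polyval(f,.132),"std",np.std(E[:,0]-np.polyval(f,E[:,1])))
print("y range",L[0],L[-1])
# far end of plate? held tile edge
z=s["tcp_pos"][2]-.0337+.012
a,b=cast(p,(241.5,175),z),cast(p,(396.5,175),z);print(a,b,np.linalg.norm(b-a))
# top-cam estimate of plate long-side centre and width
E
```

```text
x at y=.032: 0.7050558445034161 slope deg 1.904715872309357 at .132 0.7083814259939756 std 0.00021751036808610548
x at y=.032: 0.5776306129556359 slope deg 2.288666085640874 at .132 0.5816272146866818 std 0.00022736748479519972
y range [ 0.70315276 -0.02530052  0.02      ] [0.70717127 0.08772159 0.02      ]
[0.68142549 0.08711358 0.11375618] [0.59462897 0.08839379 0.11375618] 0.08680596441973723
```

drive_tool(
  steps=[0,0,0.021,0,-0.007,0.02,0.3,0,0,0,0,0,0.03,0.3,0,0,0,0,0,0.018,0.3,0,0,0,0,0,0.006,0.3,0,0,0,0,0,0,0.3,0,0,0,0,0,0,0.3],
)

```text
time_s: 5.27
tcp_pos: [0.646, 0.1323, 0.0625]
ee_rot: [[-0.035, -0.999, 0.001], [-0.999, 0.035, -0.0], [-0.0, -0.001, -1.0]]
wrist_force: [0.4, 0.2, -1.8]
gripper_width: 0.39
gripper_force: 30.0
```

drive_tool(
  steps=[0,0,0,0,0,0.002,0.3,0,0,0,0,0,0,0.3],
)

```text
time_s: 5.43
tcp_pos: [0.6463, 0.132, 0.0611]
ee_rot: [[-0.036, -0.999, 0.003], [-0.999, 0.036, 0.001], [-0.001, -0.003, -1.0]]
wrist_force: [-0.2, 0.6, -2.2]
gripper_width: 0.389
gripper_force: 30.0
```

drive_tool(
  steps=[0,0,0,0,0,0.003,0.3,0,0,0,0,0,0.002,0.3,0,0,0,0,0,0,0.3],
)

```text
time_s: 5.68
tcp_pos: [0.646, 0.1316, 0.0553]
ee_rot: [[-0.037, -0.999, 0.001], [-0.999, 0.037, 0.0], [-0.0, -0.001, -1.0]]
wrist_force: [-1.2, 0.8, 0.6]
gripper_width: 0.388
gripper_force: 30.0
```

drive_tool(
  steps=[0,0,0,0,0,0.001,0.3,0,0,0,0,0,0,0.3],
)

```text
time_s: 5.85
tcp_pos: [0.646, 0.1316, 0.0553]
ee_rot: [[-0.036, -0.999, 0.001], [-0.999, 0.036, 0.0], [-0.0, -0.001, -1.0]]
wrist_force: [-1.7, -0.3, 6.4]
gripper_width: 0.388
gripper_force: 30.0
```

drive_tool(
  steps=[0,0,0,0,0,0.001,0.3,0,0,0,0,0,0,0.3],
)

```text
time_s: 6.02
tcp_pos: [0.646, 0.1316, 0.0552]
ee_rot: [[-0.036, -0.999, 0.001], [-0.999, 0.036, -0.0], [-0.0, -0.001, -1.0]]
wrist_force: [-3.8, 0.3, 9.9]
gripper_width: 0.389
gripper_force: 30.0
```

drive_tool(
  steps=[0,0,0,0,0,-0.002,0.3,0,0,0,0,0,0,0.65,0,0,0,0,0,0,0.65,0,0,0,0,0,0,0.65,0,0,0,0,0,0,0.65],
)

```text
time_s: 6.43
tcp_pos: [0.6456, 0.1313, 0.0542]
ee_rot: [[-0.037, -0.999, -0.0], [-0.999, 0.037, -0.0], [0.0, 0.0, -1.0]]
wrist_force: [-0.4, -0.3, 0.7]
gripper_width: 0.594
gripper_force: 0.0
```

drive_tool(
  steps=[0,0,0,0,0,-0.03,0.7,0,0,0,0,0,-0.04,0.7,0,0,0,-0.0084,0.034,-0.01,0.7,0,0,0,-0.0084,0.034,0,0.7,0,0,0,-0.0084,0.034,0,0.7,0,0,0,-0.0084,0.034,0,0.7,0,0,0,-0.0084,0.034,0,0.7,0,0,-0.085,-0.0085,0.034,0,0.7,0,0,-0.086,0,0,0,0.7,0,0,0,0,0,0,0.7],
)

```text
time_s: 7.27
tcp_pos: [0.4423, 0.1899, 0.135]
ee_rot: [[0.138, -0.99, 0.001], [-0.99, -0.138, 0.0], [-0.0, -0.001, -1.0]]
wrist_force: [0.4, 0.9, 0.5]
gripper_width: 0.696
gripper_force: 0.0
```

drive_tool(
  steps=[0,0,0,0,0,0,0.7,0,0,0,0,0,0,0.7],
)

```text
time_s: 7.43
tcp_pos: [0.4444, 0.1896, 0.1346]
ee_rot: [[0.131, -0.991, 0.001], [-0.991, -0.131, 0.0], [-0.0, -0.001, -1.0]]
wrist_force: [-0.1, 0.1, -1.0]
gripper_width: 0.699
gripper_force: 0.0
```

```bash
python3 look.py w6; cat >> h.py <<'E'
def slab(n,z=.034,H=None):
    "slab centre from its far (upper) edge: straight top line of the white blob nearest the image middle"
    import pickle
    s,p=pickle.load(open(n+".pkl","rb"));I=cv2.imread(f"pics/{n}.png")
    h=cv2.cvtColor(I,cv2.COLOR_BGR2HSV);m=((h[...,1]<100)&(h[...,2]>70)).astype(np.uint8);m[262:]=0
    m=cv2.morphologyEx(m,cv2.MORPH_OPEN,np.ones((25,25)))
    c=min((c for c in cv2.findContours(m,0,cv2.CHAIN_APPROX_NONE)[0] if cv2.contourArea(c)>2000),key=lambda c:abs(cv2.minAreaRect(c)[0][0]-318)+abs(cv2.minAreaRect(c)[0][1]-215))
    x,y,w,hh=cv2.boundingRect(c)
    top=np.array([(u,np.where(m[:,u]&(np.arange(400)>=y)&(np.arange(400)<y+hh))[0][0]) for u in range(x+12,x+w-12)])
    f=np.polyfit(*top.T,1);P=[cast(p,(u,np.polyval(f,u)),z) for u in(x,x+w-1)]
    e=P[1]-P[0];e/=np.linalg.norm(e);k=np.array([e[1],-e[0],0])
    if k[1]<0:k=-k
    print(n,"cols",x,x+w,"rowfit",np.round(f,3),"edge len",round(np.linalg.norm(P[1]-P[0]),4),"centre",np.round((P[0]+P[1])/2+.045*k,4),"yaw",round((np.degrees(np.arctan2(e[1],e[0]))+45)%90-45,2))
E
python3 -c "
from h import *
slab('w3');slab('w6')"
```

```text
t 7.4333 tcp [0.4444 0.1896 0.1346] yaw -82.5 F [-0.1  0.1 -1. ] g 0.699
w3 cols 255 371 rowfit [-1.10000e-02  1.67685e+02] edge len 0.0863 centre [0.4289 0.3567 0.034 ] yaw 7.49
w6 cols 266 375 rowfit [-4.70000e-02  1.62539e+02] edge len 0.0872 centre [0.4432 0.1832 0.034 ] yaw 10.23
```

View pics/w6.png

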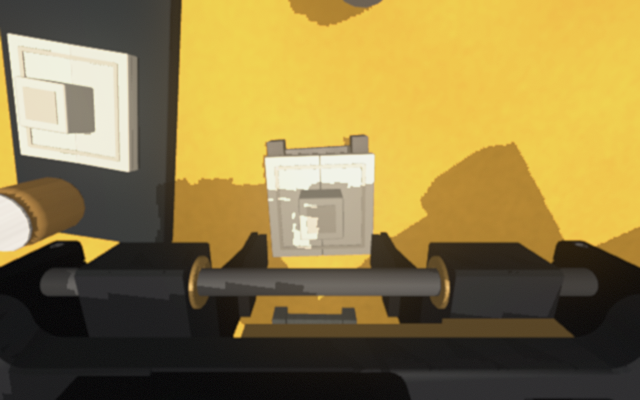

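Block B's slab far edge runs (266,156)–(374,153), with grey battens behind it; my fit had caught those battens. Block A lies well inside the plate edge at left.

```bash
cat >> h.py <<'E'
def edge(n,a,b,z=.034):
    import pickle
    s,p=pickle.load(open(n+".pkl","rb"));A,B=cast(p,a,z),cast(p,b,z);e=(B-A)/np.linalg.norm(B-A);k=np.array([e[1],-e[0],0]);k*=np.sign(k[1])
    print(n,"len",np.linalg.norm(B-A).round(4),"centre",((A+B)/2+.045*k).round(4),"yaw",round((np.degrees(np.arctan2(e[1],e[0]))+45)%90-45,2))
    return p
E
python3 -c "
from h import *
p=edge('w6',(266.5,156),(374.5,153.5))
print(cast(p,(321.5,215.5),.062))
print('bottle/plate tile A near edge',cast(p,(131,170),.032),cast(p,(136,55),.032))"
```

```text
w6 len 0.0878 centre [0.443  0.1891 0.034 ] yaw 8.89
[0.44367262 0.18667588 0.062     ]
bottle/plate tile A near edge [0.60429918 0.17812188 0.032     ] [0.59694552 0.08924598 0.032     ]
```

drive_tool(
  steps=[0,0,0,0,0.0005,0.035,0.7,0,0,0,0,0,0.028,0.7,0,0,0,0,0,0.011,0.7,0,0,0,0,0,0.002,0.7,0,0,0,0,0,0,0.7,0,0,0,0,0,0,0.7],
)

```text
time_s: 7.98
tcp_pos: [0.4441, 0.1896, 0.059]
ee_rot: [[0.133, -0.991, 0.001], [-0.991, -0.133, 0.001], [-0.0, -0.001, -1.0]]
wrist_force: [0.8, -0.3, 0.3]
gripper_width: 0.698
gripper_force: 0.0
```

drive_tool(
  steps=[0,0,0,0,0,0.002,0.7,0,0,0,0,0,0,0.3,0,0,0,0,0,0,0.3,0,0,0,0,0,0,0.3,0,0,0,0,0,0,0.3,0,0,0,0,0,0,0.3,0,0,0,0,0,0,0.3],
)

```text
time_s: 8.57
tcp_pos: [0.4431, 0.1894, 0.0568]
ee_rot: [[0.134, -0.991, 0.0], [-0.991, -0.134, 0.0], [-0.0, -0.0, -1.0]]
wrist_force: [-0.7, 0.2, 2.7]
gripper_width: 0.391
gripper_force: 29.8
```

drive_tool(
  steps=[0,0,0,0,0,-0.01,0.3,0,0,0,0,0,-0.035,0.3,0,0,0,0,0,-0.035,0.3,0,0,0,0.026,-0.025,0,0.3,0,0,0,0.026,-0.025,0,0.3,0,0,0,0.026,-0.025,0,0.3,0,0,0,0.026,-0.025,0,0.3,0,0,0,0.026,-0.025,0,0.3,0,0,0,0.026,-0.025,0,0.3,0,0,0,0.026,-0.025,0,0.3],
)

```text
time_s: 9.4
tcp_pos: [0.6414, 0.031, 0.1357]
ee_rot: [[0.133, -0.991, -0.002], [-0.991, -0.133, -0.0], [-0.0, 0.002, -1.0]]
wrist_force: [0.3, 1.4, -1.3]
gripper_width: 0.386
gripper_force: 29.8
```

drive_tool(
  steps=[0,0,0.085,0,0,0,0.3,0,0,0.086,0,0,0,0.3,0,0,0,0,0,0,0.3,0,0,0,0,0,0,0.3],
)

```text
time_s: 9.73
tcp_pos: [0.6403, 0.0322, 0.1357]
ee_rot: [[-0.035, -0.999, -0.002], [-0.999, 0.035, -0.0], [0.0, 0.002, -1.0]]
wrist_force: [0.1, 0.5, -1.1]
gripper_width: 0.389
gripper_force: 29.8
```

```bash
python3 look.py w7; python3 - <<'E'
from h import *
import pickle
s,p=pickle.load(open("w7.pkl","rb"));I=cv2.imread("pics/w7.png");g=I.max(2)
L=[];R=[]
for y in range(40,170,5):
    row=g[y]<100;a=b=300
    if not row[300]:continue
    while row[a]:a-=1
    while row[b]:b+=1
    L.append(cast(p,(a+.5,y),.02));R.append(cast(p,(b-.5,y),.02))
for E in map(np.array,(L,R)):
    f=np.polyfit(E[:,1],E[:,0],1);print(np.polyval(f,[.132,.032,-.068]).round(4),"deg",np.degrees(np.arctan(f[0])).round(2),"std",np.std(E[:,0]-np.polyval(f,E[:,1])).round(4))
t=tiles(I[:],90,k=15,amin=800)
for b in t:print(np.round(b[0],1),np.round(b[1],1),info(p,b,s["tcp_pos"][2]-.0225))
E
```

```text
t 9.7333 tcp [0.6403 0.0322 0.1357] yaw -92.0 F [ 0.1  0.5 -1.1] g 0.389
[0.7085 0.7049 0.7012] deg 2.1 std 0.0002
[0.5818 0.5778 0.5739] deg 2.24 std 0.0002
[116.5 315.5] [41. 39.] (array([0.7739, 0.0764, 0.1132]), array([0.0247, 0.0315]), np.float64(-2.1))
```

drive_tool(
  steps=[0,0,0,0,-0.001,0.02,0.3,0,0,0,0,0,0.03,0.3,0,0,0,0,0,0.017,0.3,0,0,0,0,0,0.006,0.3,0,0,0,0,0,0,0.3,0,0,0,0,0,0,0.3,0,0,0,0,0,0.003,0.3,0,0,0,0,0,0,0.3],
)

```text
time_s: 10.45
tcp_pos: [0.6425, 0.0327, 0.0618]
ee_rot: [[-0.036, -0.999, 0.002], [-0.999, 0.036, 0.001], [-0.001, -0.002, -1.0]]
wrist_force: [0.6, 0.7, -1.5]
gripper_width: 0.391
gripper_force: 29.8
```

drive_tool(
  steps=[0,0,0,0,0,0.002,0.3,0,0,0,0,0,0,0.3],
)

```text
time_s: 10.62
tcp_pos: [0.6419, 0.0324, 0.059]
ee_rot: [[-0.037, -0.999, 0.001], [-0.999, 0.037, 0.0], [-0.0, -0.001, -1.0]]
wrist_force: [-0.7, 0.7, -2.7]
gripper_width: 0.389
gripper_force: 29.8
```

drive_tool(
  steps=[0,0,0,0,0,0.001,0.3,0,0,0,0,0,0,0.3],
)

```text
time_s: 10.78
tcp_pos: [0.6418, 0.0323, 0.0576]
ee_rot: [[-0.037, -0.999, 0.0], [-0.999, 0.037, 0.0], [-0.0, -0.0, -1.0]]
wrist_force: [0.6, 0.1, -2.4]
gripper_width: 0.389
gripper_force: 29.8
```

drive_tool(
  steps=[0,0,0,0,0,0.001,0.3,0,0,0,0,0,0,0.3],
)

```text
time_s: 10.95
tcp_pos: [0.6417, 0.0323, 0.0564]
ee_rot: [[-0.037, -0.999, -0.0], [-0.999, 0.037, -0.0], [0.0, 0.0, -1.0]]
wrist_force: [-0.7, -0.5, -1.3]
gripper_width: 0.387
gripper_force: 29.8
```

drive_tool(
  steps=[0,0,0,0,0,0.001,0.3,0,0,0,0,0,0,0.3],
)

```text
time_s: 11.12
tcp_pos: [0.6417, 0.0323, 0.0553]
ee_rot: [[-0.037, -0.999, -0.0], [-0.999, 0.037, -0.0], [0.0, 0.0, -1.0]]
wrist_force: [-0.1, 0.5, -2.0]
gripper_width: 0.388
gripper_force: 29.8
```

drive_tool(
  steps=[0,0,0,0,0,0.001,0.3,0,0,0,0,0,0,0.3],
)

```text
time_s: 11.28
tcp_pos: [0.6419, 0.0323, 0.0549]
ee_rot: [[-0.037, -0.999, 0.0], [-0.999, 0.037, -0.0], [0.0, -0.0, -1.0]]
wrist_force: [-0.7, 0.8, 0.7]
gripper_width: 0.385
gripper_force: 29.8
```

drive_tool(
  steps=[0,0,0,0,0,-0.001,0.3,0,0,0,0,0,0,0.65,0,0,0,0,0,0,0.65,0,0,0,0,0,0,0.65,0,0,0,0,0,0,0.65],
)

```text
time_s: 11.7
tcp_pos: [0.642, 0.0323, 0.0558]
ee_rot: [[-0.037, -0.999, 0.001], [-0.999, 0.037, 0.0], [-0.0, -0.001, -1.0]]
wrist_force: [0.2, 0.5, 0.9]
gripper_width: 0.595
gripper_force: 0.0
```

drive_tool(
  steps=[0,0,0,0,0,-0.03,0.7,0,0,0,0,0,-0.04,0.7,0,0,0,0.036,0,-0.01,0.7,0,0,0,0.036,0,0,0.7,0,0,0,0.036,0,0,0.7,0,0,0,0.036,0,0,0.7,0,0,0,0.036,0,0,0.7,0,0,0,0.029,0.02,0,0.7,0,0,0,0,0.039,0,0.7,0,0,0,0,0.039,0,0.7],
)

```text
time_s: 12.53
tcp_pos: [0.5351, -0.1747, 0.1348]
ee_rot: [[-0.04, -0.999, -0.0], [-0.999, 0.04, -0.0], [0.0, 0.0, -1.0]]
wrist_force: [0.3, 1.0, 0.7]
gripper_width: 0.7
gripper_force: 0.0
```

drive_tool(
  steps=[0,0,0,0,0.039,0,0.7,0,0,0,0,0.039,0,0.7,0,0,-0.082,0,0.016,0,0.7,0,0,-0.082,0,0,0,0.7,0,0,0,0,0,0,0.7,0,0,0,0,0,0,0.7,0,0,0,0,0,0,0.7],
)

```text
time_s: 13.12
tcp_pos: [0.443, -0.1694, 0.1357]
ee_rot: [[0.125, -0.992, 0.001], [-0.992, -0.125, -0.0], [0.0, -0.001, -1.0]]
wrist_force: [1.1, 0.1, -0.5]
gripper_width: 0.698
gripper_force: 0.0
```

```bash
python3 look.py w8; python3 -c "
from h import *
import pickle
s,p=pickle.load(open('w8.pkl','rb'));I=cv2.imread('pics/w8.png')
for v in(80,95,110,130):
  for b in tiles(I,v,k=9,amin=1500): print(v,np.round(b[0],1),np.round(b[1],1),*info(p,b))
"
```

```text
t 13.1167 tcp [ 0.443  -0.1694  0.1357] yaw -82.8 F [ 1.1  0.1 -0.5] g 0.698
80 [120.  201.4] [77.4 65. ] [ 0.613  -0.1526  0.034 ] [0.0594 0.0637] -6.9
80 [321.9 186.5] [111.4 110.6] [ 0.4434 -0.1856  0.034 ] [0.0956 0.089 ] 2.3
95 [113.7 200.1] [70.9 61.9] [ 0.6182 -0.1532  0.034 ] [0.0577 0.0565] -16.2
95 [321.9 186.5] [111.4 110.6] [ 0.4434 -0.1856  0.034 ] [0.0956 0.089 ] 2.3
110 [108.4 205.5] [54.1 53.3] [ 0.6231 -0.1479  0.034 ] [0.0493 0.0447] -8.5
110 [321.9 186.6] [111.4 110.5] [ 0.4434 -0.1855  0.034 ] [0.0955 0.089 ] 2.2
130 [321.8 187.1] [111.4 109.4] [ 0.4434 -0.1851  0.034 ] [0.0947 0.0891] 2.2
```

View pics/w8.png

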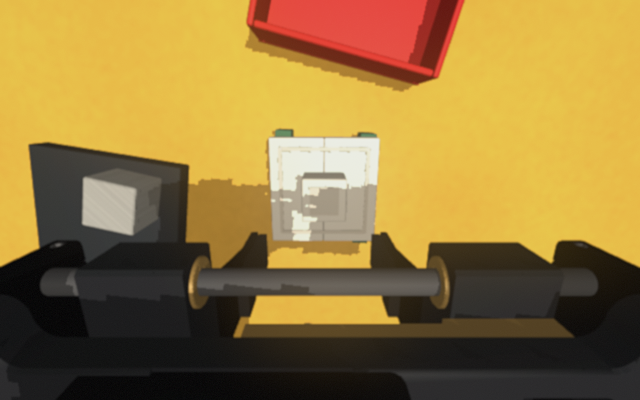

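Block C's far edge runs (268,139)–(379,138), with its boss around (324,196). The bin's near rim runs (248,27)–(437,77). The plate's end is (30,145)–(188,166) with the cube at about (120,200).

```bash
python3 -c "
from h import *
p=edge('w8',(268.5,138.5),(379,138))
print('near',cast(p,(267,241),.034),cast(p,(371,242),.034))
print('boss',cast(p,(324,196),.062))
print('bin rim',cast(p,(248,25),.05),cast(p,(437,78),.05))
print('plate end',cast(p,(30,144),.02),cast(p,(188,166),.02))
"
```

```text
w8 len 0.0888 centre [ 0.4415 -0.1832  0.034 ] yaw 7.47
near [ 0.48566111 -0.13278812  0.034     ] [ 0.39396561 -0.14343102  0.034     ]
boss [ 0.4423454  -0.18760191  0.062     ]
bin rim [ 0.50880146 -0.29750649  0.05      ] [ 0.37324306 -0.28081156  0.05      ]
plate end [ 0.69541133 -0.1904984   0.02      ] [ 0.56134897 -0.18838525  0.02      ]
```

drive_tool(
  steps=[0,0,0,0.014,0.003,0.03,0.7,0,0,0,0,0,0.03,0.7,0,0,0,0,0,0.014,0.7,0,0,0,0,0,0.004,0.7,0,0,0,0,0,0,0.7,0,0,0,0,0,0,0.7],
)

```text
time_s: 13.67
tcp_pos: [0.442, -0.1838, 0.058]
ee_rot: [[0.127, -0.992, 0.001], [-0.992, -0.127, -0.0], [0.0, -0.001, -1.0]]
wrist_force: [-0.5, -0.0, 0.7]
gripper_width: 0.698
gripper_force: 0.0
```

```bash
python3 look.py w9
```

```text
t 13.6667 tcp [ 0.442  -0.1838  0.058 ] yaw -82.7 F [-0.5 -0.   0.7] g 0.698
```

drive_tool(
  steps=[0,0,0,0,0,0.001,0.7,0,0,0,0,0,0,0.3,0,0,0,0,0,0,0.3,0,0,0,0,0,0,0.3,0,0,0,0,0,0,0.3,0,0,0,0,0,0,0.3,0,0,0,0,0,0,0.3],
)

```text
time_s: 14.3
tcp_pos: [0.441, -0.1837, 0.0567]
ee_rot: [[0.127, -0.992, 0.0], [-0.992, -0.127, -0.0], [0.0, -0.0, -1.0]]
wrist_force: [-1.3, 0.5, 2.1]
gripper_width: 0.386
gripper_force: 30.0
```

drive_tool(
  steps=[0,0,0,0,0,-0.01,0.3,0,0,0,0,0,-0.035,0.3,0,0,0,0,0,-0.035,0.3,0,0,0,-0.0151,-0.0348,0,0.3,0,0,0,-0.0151,-0.0348,0,0.3,0,0,0,-0.0151,-0.0348,0,0.3,0,0,0,-0.0151,-0.0348,0,0.3,0,0,0,-0.0151,-0.0348,0,0.3,0,0,0,-0.0151,-0.0348,0,0.3],
)

```text
time_s: 15.05
tcp_pos: [0.6375, -0.0663, 0.1359]
ee_rot: [[0.126, -0.992, -0.001], [-0.992, -0.126, 0.0], [-0.0, 0.001, -1.0]]
wrist_force: [0.0, -0.4, -1.2]
gripper_width: 0.387
gripper_force: 30.0
```

drive_tool(
  steps=[0,0,0.082,0,0,0,0.3,0,0,0.082,0,0,0,0.3,0,0,0,0,0,0,0.3,0,0,0,0,0,0,0.3],
)

```text
time_s: 15.38
tcp_pos: [0.6361, -0.0673, 0.1357]
ee_rot: [[-0.035, -0.999, -0.002], [-0.999, 0.035, 0.0], [0.0, 0.002, -1.0]]
wrist_force: [0.4, 0.1, -1.3]
gripper_width: 0.388
gripper_force: 30.0
```

```bash
python3 look.py w10
```

```text
t 15.3833 tcp [ 0.6361 -0.0673  0.1357] yaw -92.0 F [ 0.4  0.1 -1.3] g 0.388
```

drive_tool(
  steps=[0,0,0,0.001,-0.0015,0.02,0.3,0,0,0,0,0,0.03,0.3,0,0,0,0,0,0.018,0.3,0,0,0,0,0,0.006,0.3,0,0,0,0,0,0.003,0.3,0,0,0,0,0,0,0.3,0,0,0,0,0,0,0.3,0,0,0,0,0,0,0.3],
)

```text
time_s: 16.1
tcp_pos: [0.6392, -0.0684, 0.0613]
ee_rot: [[-0.037, -0.999, 0.003], [-0.999, 0.037, 0.0], [-0.0, -0.003, -1.0]]
wrist_force: [-0.6, 0.5, -1.5]
gripper_width: 0.389
gripper_force: 30.0
```

drive_tool(
  steps=[0,0,0,0,0,0.001,0.3,0,0,0,0,0,0,0.3],
)

```text
time_s: 16.27
tcp_pos: [0.6385, -0.0684, 0.0594]
ee_rot: [[-0.037, -0.999, 0.002], [-0.999, 0.037, 0.0], [-0.0, -0.002, -1.0]]
wrist_force: [-0.2, 0.7, -2.1]
gripper_width: 0.386
gripper_force: 30.0
```

drive_tool(
  steps=[0,0,0,0,0,0.001,0.3,0,0,0,0,0,0,0.3],
)

```text
time_s: 16.43
tcp_pos: [0.6381, -0.0684, 0.0577]
ee_rot: [[-0.037, -0.999, 0.0], [-0.999, 0.037, 0.0], [-0.0, -0.0, -1.0]]
wrist_force: [0.1, -0.4, -2.0]
gripper_width: 0.388
gripper_force: 30.0
```

drive_tool(
  steps=[0,0,0,0,0,0.001,0.3,0,0,0,0,0,0,0.3],
)

```text
time_s: 16.6
tcp_pos: [0.638, -0.0685, 0.0563]
ee_rot: [[-0.037, -0.999, -0.0], [-0.999, 0.037, -0.0], [0.0, 0.0, -1.0]]
wrist_force: [-0.6, -0.2, -1.8]
gripper_width: 0.389
gripper_force: 30.0
```

drive_tool(
  steps=[0,0,0,0,0,0.001,0.3,0,0,0,0,0,0,0.3],
)

```text
time_s: 16.77
tcp_pos: [0.638, -0.0685, 0.0553]
ee_rot: [[-0.037, -0.999, -0.0], [-0.999, 0.037, -0.0], [0.0, 0.0, -1.0]]
wrist_force: [0.6, -0.5, -1.9]
gripper_width: 0.386
gripper_force: 30.0
```

drive_tool(
  steps=[0,0,0,0,0,0.001,0.3,0,0,0,0,0,0,0.3],
)

```text
time_s: 16.93
tcp_pos: [0.6382, -0.0684, 0.0548]
ee_rot: [[-0.037, -0.999, 0.0], [-0.999, 0.037, -0.0], [0.0, -0.0, -1.0]]
wrist_force: [-0.3, 0.9, 0.8]
gripper_width: 0.389
gripper_force: 30.0
```

drive_tool(
  steps=[0,0,0,0,0,-0.001,0.3,0,0,0,0,0,0,0.55,0,0,0,0,0,0,0.55,0,0,0,0,0,0,0.55,0,0,0,0,0,-0.03,0.55,0,0,0,0,0,-0.02,0,0,0,0,-0.016,-0.018,0,0,0,0,0,-0.016,-0.018,0,0,0,0,0,0,0,0,0,0,0,0,0,0,0,0],
)

```text
time_s: 17.77
tcp_pos: [0.6757, -0.037, 0.1054]
ee_rot: [[-0.036, -0.999, 0.0], [-0.999, 0.036, 0.0], [-0.0, -0.0, -1.0]]
wrist_force: [-0.7, 0.2, -0.7]
gripper_width: 0.259
gripper_force: 0.0
```

drive_tool(
  steps=[0,0,0,0,0,0,0,0,0,0,0,0,0,0,0,0,0,0,0,0,0,0,0,0,0,0,0,0],
)

```text
time_s: 18.1
tcp_pos: [0.6748, -0.0383, 0.1056]
ee_rot: [[-0.038, -0.999, -0.0], [-0.999, 0.038, -0.0], [0.0, 0.0, -1.0]]
wrist_force: [-0.0, 0.2, -0.1]
gripper_width: 0.021
gripper_force: 0.0
```

```bash
python3 look.py w11
```

```text
t 18.1 tcp [ 0.6748 -0.0383  0.1056] yaw -92.2 F [-0.   0.2 -0.1] g 0.021
```

View pics/w11.png

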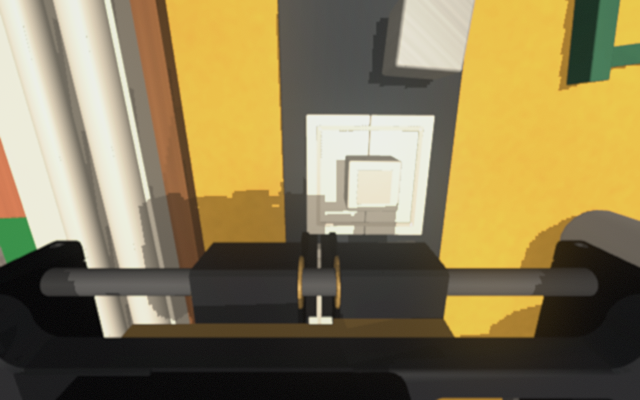

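Block C lies square on the plate, its slab spanning cols 306–434 and rows 115–235. The shut fingers (cols 302–337) stand over its near-left corner. Now I'll press lightly.

drive_tool(
  steps=[0,0,0,0,0,0.025,0,0,0,0,0,0,0.018,0,0,0,0,0,0,0.005,0,0,0,0,0,0,0,0,0,0,0,0,0,0.002,0,0,0,0,0,0,0.002,0,0,0,0,0,0,0,0],
)

```text
time_s: 18.73
tcp_pos: [0.6758, -0.0378, 0.0544]
ee_rot: [[-0.037, -0.999, 0.002], [-0.999, 0.037, 0.0], [-0.0, -0.002, -1.0]]
wrist_force: [-0.4, -0.5, 0.8]
gripper_width: 0.003
gripper_force: 0.0
```

drive_tool(
  steps=[0,0,0,0,0,0.0015,0,0,0,0,0,0,0,0],
)

```text
time_s: 18.9
tcp_pos: [0.6755, -0.0377, 0.0525]
ee_rot: [[-0.037, -0.999, 0.001], [-0.999, 0.037, 0.0], [-0.0, -0.001, -1.0]]
wrist_force: [0.1, -0.7, 0.3]
gripper_width: 0.001
gripper_force: 0.0
```

drive_tool(
  steps=[0,0,0,0,0,0.0015,0,0,0,0,0,0,0,0],
)

```text
time_s: 19.07
tcp_pos: [0.6757, -0.0377, 0.0515]
ee_rot: [[-0.037, -0.999, 0.001], [-0.999, 0.037, -0.0], [0.0, -0.001, -1.0]]
wrist_force: [-0.6, 0.9, 3.2]
gripper_width: 0.005
gripper_force: 1.6
```

drive_tool(
  steps=[0,0,0,0,0,0.0015,0,0,0,0,0,0,0,0],
)

```text
time_s: 19.23
tcp_pos: [0.6757, -0.0377, 0.0514]
ee_rot: [[-0.036, -0.999, 0.001], [-0.999, 0.036, -0.0], [0.0, -0.001, -1.0]]
wrist_force: [-2.4, 0.9, 10.2]
gripper_width: 0.005
gripper_force: 4.8
```

drive_tool(
  steps=[0,0,0,0,0,-0.022,0,0,0,0,0,0,-0.022,0,0,0,0,0.0213,0.024,0,0,0,0,0,0.0213,0.024,0,0,0,0,0,0.0213,0.024,0,0,0,0,0,0,0,0.02,0,0,0,0,0,0,0.016,0,0,0,0,0,0,0,0,0,0,0,0,0,0,0,0,0,0,0,0,0,0],
)

```text
time_s: 20.07
tcp_pos: [0.6018, -0.0989, 0.0577]
ee_rot: [[-0.036, -0.999, 0.001], [-0.999, 0.036, -0.0], [0.0, -0.001, -1.0]]
wrist_force: [-0.2, 0.4, 1.1]
gripper_width: 0.005
gripper_force: 0.0
```

drive_tool(
  steps=[0,0,0,0,0,0.002,0,0,0,0,0,0,0,0],
)

```text
time_s: 20.23
tcp_pos: [0.6016, -0.0987, 0.0556]
ee_rot: [[-0.037, -0.999, 0.001], [-0.999, 0.037, 0.0], [-0.0, -0.001, -1.0]]
wrist_force: [-0.3, -0.2, 0.9]
gripper_width: 0.005
gripper_force: 0.0
```

drive_tool(
  steps=[0,0,0,0,0,0.0015,0,0,0,0,0,0,0,0],
)

```text
time_s: 20.4
tcp_pos: [0.6011, -0.0988, 0.0537]
ee_rot: [[-0.037, -0.999, 0.0], [-0.999, 0.037, 0.0], [-0.0, -0.0, -1.0]]
wrist_force: [0.6, 0.3, -0.5]
gripper_width: 0.006
gripper_force: 0.0
```

drive_tool(
  steps=[0,0,0,0,0,0.0015,0,0,0,0,0,0,0,0],
)

```text
time_s: 20.57
tcp_pos: [0.6008, -0.0989, 0.0519]
ee_rot: [[-0.037, -0.999, -0.0], [-0.999, 0.037, 0.0], [-0.0, 0.0, -1.0]]
wrist_force: [-0.1, 0.2, 0.4]
gripper_width: 0.008
gripper_force: 0.0
```

drive_tool(
  steps=[0,0,0,0,0,0.0015,0,0,0,0,0,0,0,0],
)

```text
time_s: 20.73
tcp_pos: [0.6011, -0.099, 0.0515]
ee_rot: [[-0.037, -0.999, 0.0], [-0.999, 0.037, -0.0], [0.0, -0.0, -1.0]]
wrist_force: [-2.0, 0.4, 5.1]
gripper_width: 0.007
gripper_force: 2.5
```

drive_tool(
  steps=[0,0,0,0,0,0.001,0,0,0,0,0,0,0,0],
)

```text
time_s: 20.9
tcp_pos: [0.601, -0.099, 0.0514]
ee_rot: [[-0.036, -0.999, 0.0], [-0.999, 0.036, -0.0], [0.0, -0.0, -1.0]]
wrist_force: [-3.2, 1.3, 10.4]
gripper_width: 0.006
gripper_force: 4.8
```

drive_tool(
  steps=[0,0,0,0,0,-0.022,0,0,0,0,0,0,-0.023,0,0,0,0,-0.0336,0,0,0,0,0,0,-0.0336,0,0,0,0,0,0,-0.0336,0,0,0,0,0,0,0,0,0.02,0,0,0,0,0,0,0.018,0,0,0,0,0,0,0,0,0,0,0,0,0,0.001,0,0,0,0,0,0,0,0],
)

```text
time_s: 21.73
tcp_pos: [0.6052, 0.0015, 0.0561]
ee_rot: [[-0.037, -0.999, 0.001], [-0.999, 0.037, -0.0], [0.0, -0.001, -1.0]]
wrist_force: [0.1, 0.3, -0.3]
gripper_width: 0.007
gripper_force: 0.0
```

drive_tool(
  steps=[0,0,0,0,0,0.0015,0,0,0,0,0,0,0,0],
)

```text
time_s: 21.9
tcp_pos: [0.6052, 0.0014, 0.0549]
ee_rot: [[-0.038, -0.999, 0.002], [-0.999, 0.038, 0.0], [-0.0, -0.002, -1.0]]
wrist_force: [-0.0, -0.9, 0.2]
gripper_width: 0.005
gripper_force: 0.0
```

drive_tool(
  steps=[0,0,0,0,0,0.0015,0,0,0,0,0,0,0,0],
)

```text
time_s: 22.07
tcp_pos: [0.6048, 0.0015, 0.0528]
ee_rot: [[-0.037, -0.999, 0.001], [-0.999, 0.037, 0.0], [-0.0, -0.001, -1.0]]
wrist_force: [0.3, 0.6, 0.5]
gripper_width: 0.005
gripper_force: 0.0
```

drive_tool(
  steps=[0,0,0,0,0,0.0015,0,0,0,0,0,0,0,0],
)

```text
time_s: 22.23
tcp_pos: [0.605, 0.0016, 0.0515]
ee_rot: [[-0.037, -0.999, 0.001], [-0.999, 0.037, -0.0], [0.0, -0.001, -1.0]]
wrist_force: [-0.1, 0.1, 2.1]
gripper_width: 0.007
gripper_force: 1.2
```

Same height, .0515. I'll press a little more here, then press the diagonal corner of B.

drive_tool(
  steps=[0,0,0,0,0,0.0015,0,0,0,0,0,0,0,0],
)

```text
time_s: 22.4
tcp_pos: [0.605, 0.0017, 0.0514]
ee_rot: [[-0.036, -0.999, 0.001], [-0.999, 0.036, -0.001], [0.001, -0.001, -1.0]]
wrist_force: [-3.1, 0.5, 9.7]
gripper_width: 0.006
gripper_force: 5.0
```

drive_tool(
  steps=[0,0,0,0,0,-0.022,0,0,0,0,0,0,-0.022,0,0,0,0,-0.0213,-0.024,0,0,0,0,0,-0.0213,-0.024,0,0,0,0,0,-0.0213,-0.024,0,0,0,0,0,0,0,0.02,0,0,0,0,0,0,0.018,0,0,0,0,0,0,0,0,0,0,0,0,0,0.001,0,0,0,0,0,0,0,0],
)

```text
time_s: 23.23
tcp_pos: [0.6787, 0.0627, 0.0548]
ee_rot: [[-0.037, -0.999, -0.001], [-0.999, 0.037, -0.0], [0.0, 0.001, -1.0]]
wrist_force: [-0.4, 0.1, 0.2]
gripper_width: 0.005
gripper_force: 0.0
```

drive_tool(
  steps=[0,0,0,0,0,0.0015,0,0,0,0,0,0,0,0],
)

```text
time_s: 23.4
tcp_pos: [0.6789, 0.0627, 0.0537]
ee_rot: [[-0.037, -0.999, 0.0], [-0.999, 0.037, 0.0], [-0.0, -0.0, -1.0]]
wrist_force: [0.9, 0.2, -0.1]
gripper_width: 0.002
gripper_force: 0.0
```

drive_tool(
  steps=[0,0,0,0,0,0.0015,0,0,0,0,0,0,0,0],
)

```text
time_s: 23.57
tcp_pos: [0.6788, 0.0628, 0.0518]
ee_rot: [[-0.037, -0.999, 0.0], [-0.999, 0.037, 0.0], [-0.0, -0.0, -1.0]]
wrist_force: [-0.3, 0.9, 0.5]
gripper_width: 0.009
gripper_force: 0.0
```

drive_tool(
  steps=[0,0,0,0,0,0.0015,0,0,0,0,0,0,0,0],
)

```text
time_s: 23.73
tcp_pos: [0.679, 0.0628, 0.0515]
ee_rot: [[-0.037, -0.999, 0.0], [-0.999, 0.037, -0.0], [0.0, -0.0, -1.0]]
wrist_force: [-1.9, 0.7, 3.7]
gripper_width: 0.006
gripper_force: 2.7
```

drive_tool(
  steps=[0,0,0,0,0,-0.022,0,0,0,0,0,0,-0.024,0,0,0,0,-0.033,0,0,0,0,0,0,-0.033,0,0,0,0,0,0,-0.033,0,0,0,0,0,0,0,0,0.02,0,0,0,0,0,0,0.014,0,0,0,0,0,0,0,0,0,0,0,0,0,0,0,0,0,0,0,0,0,0],
)

```text
time_s: 24.57
tcp_pos: [0.6833, 0.1617, 0.0629]
ee_rot: [[-0.037, -0.999, 0.001], [-0.999, 0.037, 0.0], [-0.0, -0.001, -1.0]]
wrist_force: [-0.1, 0.4, 0.0]
gripper_width: 0.003
gripper_force: 0.0
```

```bash
python3 look.py w12; python3 -c "
from station import r
import cv2
I=r.capture('top');cv2.imwrite('pics/top1.png',I)"
```

```text
t 24.5667 tcp [0.6833 0.1617 0.0629] yaw -92.1 F [-0.1  0.4  0. ] g 0.003
```

drive_tool(
  steps=[0,0,0,0,0,0.0015,0,0,0,0,0,0,0,0],
)

```text
time_s: 24.83
tcp_pos: [0.6829, 0.1617, 0.0612]
ee_rot: [[-0.038, -0.999, 0.001], [-0.999, 0.038, 0.001], [-0.001, -0.001, -1.0]]
wrist_force: [0.0, -0.0, -0.5]
gripper_width: 0.007
gripper_force: 0.0
```

drive_tool(
  steps=[0,0,0,0,0,0.0015,0,0,0,0,0,0,0,0],
)

```text
time_s: 25.0
tcp_pos: [0.6826, 0.1617, 0.059]
ee_rot: [[-0.037, -0.999, -0.0], [-0.999, 0.037, 0.0], [-0.0, 0.0, -1.0]]
wrist_force: [-0.9, 0.4, -0.3]
gripper_width: 0.003
gripper_force: 0.0
```

drive_tool(
  steps=[0,0,0,0,0,0.0015,0,0,0,0,0,0,0,0],
)

```text
time_s: 25.17
tcp_pos: [0.6825, 0.1618, 0.0572]
ee_rot: [[-0.037, -0.999, -0.0], [-0.999, 0.037, -0.0], [0.0, 0.0, -1.0]]
wrist_force: [1.0, 0.1, 0.3]
gripper_width: 0.005
gripper_force: 0.0
```

drive_tool(
  steps=[0,0,0,0,0,0.001,0,0,0,0,0,0,0,0],
)

```text
time_s: 25.33
tcp_pos: [0.6825, 0.1619, 0.0563]
ee_rot: [[-0.037, -0.999, -0.0], [-0.999, 0.037, -0.0], [0.0, 0.0, -1.0]]
wrist_force: [0.4, -0.4, -0.2]
gripper_width: 0.006
gripper_force: 0.0
```

drive_tool(
  steps=[0,0,0,0,0,0.001,0,0,0,0,0,0,0,0],
)

```text
time_s: 25.5
tcp_pos: [0.6825, 0.1619, 0.0554]
ee_rot: [[-0.037, -0.999, -0.0], [-0.999, 0.037, -0.0], [0.0, 0.0, -1.0]]
wrist_force: [-0.2, 0.2, -0.8]
gripper_width: 0.006
gripper_force: 0.0
```

drive_tool(
  steps=[0,0,0,0,0,0.001,0,0,0,0,0,0,0,0],
)

```text
time_s: 25.67
tcp_pos: [0.6825, 0.1618, 0.0543]
ee_rot: [[-0.037, -0.999, -0.0], [-0.999, 0.037, -0.0], [0.0, 0.0, -1.0]]
wrist_force: [-0.4, 0.3, -0.1]
gripper_width: 0.006
gripper_force: 0.0
```

drive_tool(
  steps=[0,0,0,0,0,0.001,0,0,0,0,0,0,0,0],
)

```text
time_s: 25.83
tcp_pos: [0.6825, 0.1618, 0.0533]
ee_rot: [[-0.037, -0.999, -0.0], [-0.999, 0.037, -0.0], [0.0, 0.0, -1.0]]
wrist_force: [0.1, -0.6, 0.3]
gripper_width: 0.005
gripper_force: 0.0
```

drive_tool(
  steps=[0,0,0,0,0,0.001,0,0,0,0,0,0,0,0],
)

```text
time_s: 26.0
tcp_pos: [0.6826, 0.1618, 0.0524]
ee_rot: [[-0.037, -0.999, -0.0], [-0.999, 0.037, -0.0], [0.0, 0.0, -1.0]]
wrist_force: [0.0, -0.1, 0.5]
gripper_width: 0.004
gripper_force: 0.0
```

drive_tool(
  steps=[0,0,0,0,0,0.001,0,0,0,0,0,0,0,0],
)

```text
time_s: 26.17
tcp_pos: [0.6828, 0.1619, 0.0516]
ee_rot: [[-0.037, -0.999, 0.0], [-0.999, 0.037, 0.0], [-0.0, -0.0, -1.0]]
wrist_force: [0.3, 1.3, 1.1]
gripper_width: 0.005
gripper_force: 0.1
```

drive_tool(
  steps=[0,0,0,0,0,0.0015,0,0,0,0,0,0,0,0,0,0,0,0,0,-0.025,0,0,0,0,0,0,-0.025,0,0,0,0,-0.0213,0,0,0,0,0,0,-0.0213,0,0,0,0,0,0,0,0,0,0,0,0,0,0,0,0,0],
)

```text
time_s: 26.83
tcp_pos: [0.6839, 0.2054, 0.0998]
ee_rot: [[-0.036, -0.999, -0.0], [-0.999, 0.036, 0.0], [0.0, 0.0, -1.0]]
wrist_force: [-0.0, -0.2, 0.1]
gripper_width: 0.01
gripper_force: 0.0
```

```bash
python3 look.py w13
```

```text
t 26.8333 tcp [0.6839 0.2054 0.0998] yaw -92.0 F [-0.  -0.2  0.1] g 0.01
```

View pics/w13.png

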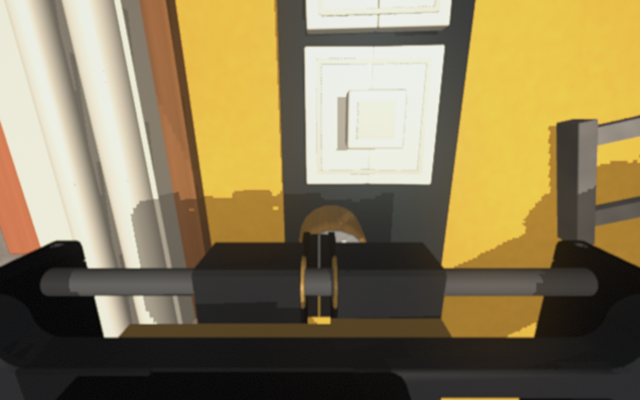

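Block A's slab spans (305–445, 44–184) with its boss top at about (377,118). Nothing is touching it. I'll press the diagonal corner, then compare from this same pose.

drive_tool(
  steps=[0,0,0,0.0267,0.018,0,0,0,0,0,0.0267,0.018,0,0,0,0,0,0.0267,0.018,0,0,0,0,0,0.0267,0.018,0,0,0,0,0,0,0,0.02,0,0,0,0,0,0,0.018,0,0,0,0,0,0,0,0,0,0,0,0,0,0.002,0,0,0,0,0,0,0.002,0,0,0,0,0,0,0,0],
)

```text
time_s: 27.72
tcp_pos: [0.6089, 0.1006, 0.0585]
ee_rot: [[-0.037, -0.999, 0.001], [-0.999, 0.037, 0.0], [-0.0, -0.001, -1.0]]
wrist_force: [0.0, -0.2, 0.5]
gripper_width: -0.0
gripper_force: 0.0
```

drive_tool(
  steps=[0,0,0,0,0,0.0015,0,0,0,0,0,0,0.0015,0,0,0,0,0,0,0,0],
)

```text
time_s: 27.97
tcp_pos: [0.6084, 0.1006, 0.0551]
ee_rot: [[-0.037, -0.999, 0.0], [-0.999, 0.037, 0.0], [-0.0, -0.0, -1.0]]
wrist_force: [-0.3, -0.4, -0.0]
gripper_width: 0.004
gripper_force: 0.0
```

drive_tool(
  steps=[0,0,0,0,0,0.0015,0,0,0,0,0,0,0,0],
)

```text
time_s: 28.13
tcp_pos: [0.6082, 0.1004, 0.0534]
ee_rot: [[-0.037, -0.999, -0.0], [-0.999, 0.037, -0.0], [0.0, 0.0, -1.0]]
wrist_force: [-0.3, 0.6, 0.4]
gripper_width: 0.004
gripper_force: 0.0
```

drive_tool(
  steps=[0,0,0,0,0,0.0015,0,0,0,0,0,0,0.0015,0,0,0,0,0,0,0,0],
)

```text
time_s: 28.38
tcp_pos: [0.6085, 0.1005, 0.0515]
ee_rot: [[-0.036, -0.999, 0.0], [-0.999, 0.036, -0.0], [0.0, -0.0, -1.0]]
wrist_force: [-2.1, 0.2, 5.8]
gripper_width: 0.004
gripper_force: 2.5
```

drive_tool(
  steps=[0,0,0,0,0,-0.025,0,0,0,0,0,0,-0.0245,0,0,0,0,-0.0267,-0.018,0,0,0,0,0,-0.0267,-0.018,0,0,0,0,0,-0.0267,-0.018,0,0,0,0,0,-0.0267,-0.018,0,0,0,0,0,0,0,0,0,0,0,0,0,0,0,0,0,0,0,0,0,0,0],
)

```text
time_s: 29.13
tcp_pos: [0.6835, 0.2041, 0.0993]
ee_rot: [[-0.037, -0.999, -0.002], [-0.999, 0.037, -0.001], [0.001, 0.002, -1.0]]
wrist_force: [-0.0, -0.3, 0.2]
gripper_width: 0.005
gripper_force: 0.0
```

```bash
python3 look.py w14; cat > cmp.py <<'E'
from h import *
import pickle,sys
# corners of slab outline, boss detail by phase correlation, for tile region
def reg(n,box):
    x0,x1,y0,y1=box;return cv2.cvtColor(cv2.imread(f"pics/{n}.png"),cv2.COLOR_BGR2GRAY)[y0:y1,x0:x1].astype(np.float32)
a,b=sys.argv[1:3]
for nm,box in dict(bossA=(330,420,75,165),slabfar=(305,445,38,70),slabnear=(305,445,165,195),tileB=(305,450,0,35),plateR=(435,480,40,230),plateL=(270,300,60,200)).items():
    A,B=reg(a,box),reg(b,box)
    print(nm,np.round(cv2.phaseCorrelate(A,B,cv2.createHanningWindow(A.shape[::-1],cv2.CV_32F)),2),"absdiff",np.abs(A-B).mean().round(2))
    
E
python3 cmp.py w13 w14
```

```text
t 29.1333 tcp [0.6835 0.2041 0.0993] yaw -92.1 F [-0.  -0.3  0.2] g 0.005Traceback (most recent call last):
  File "cmp.py", line 9, in <module>
    print(nm,np.round(cv2.phaseCorrelate(A,B,cv2.createHanningWindow(A.shape[::-1],cv2.CV_32F)),2),"absdiff",np.abs(A-B).mean().round(2))
             ~~~~~~~~^^^^^^^^^^^^^^^^^^^^^^^^^^^^^^^^^^^^^^^^^^^^^^^^^^^^^^^^^^^^^^^^^^^^^^^^^^^^^
    return _wrapfunc(a, 'round', decimals=decimals, out=out)
    return _wrapit(obj, method, *args, **kwds)
    conv = _array_converter(obj)
ValueError: setting an array element with a sequence. The requested array has an inhomogeneous shape after 1 dimensions. The detected shape was (2,) + inhomogeneous part.
```

```bash
sed -i 's/np.round(cv2.phaseCorrelate(\(.*\)),2),"absdiff"/np.round(cv2.phaseCorrelate(\1)[0],2),"absdiff"/' cmp.py; python3 cmp.py w13 w14; python3 - <<'E'
import cv2,numpy as np
a,b=cv2.imread("pics/w13.png")[20:240,260:480],cv2.imread("pics/w14.png")[20:240,260:480]
cv2.imwrite("pics/cmp.png",cv2.resize(np.hstack([a,b]),None,fx=1.8,fy=1.8,interpolation=0))
E
```

```text
bossA [1.65 1.31] absdiff 2.79
slabfar [-0.36  2.02] absdiff 13.42
slabnear [-0.79  1.3 ] absdiff 11.22
tileB [-0.96  1.9 ] absdiff 13.62
plateR [-0.02  0.32] absdiff 4.24
plateL [-0.88 -3.39] absdiff 4.15
```

```bash
python3 - <<'E'
import cv2,numpy as np
for n in("w13","w14"):
    I=cv2.cvtColor(cv2.imread(f"pics/{n}.png"),cv2.COLOR_BGR2GRAY).astype(int)
    r=np.median(I[108:128],0)[298:452];c=np.median(I[:,365:388],1)[36:192]
    print(n,"ROW");
    for nm,p,o in(("row",r,298),("col",c,36)):
        d=np.diff(p);k=np.where(np.abs(d)>6)[0];print(nm,[(int(i+o),int(d[i])) for i in k])
E
```

```text
w13 ROW
row [(303, 17), (304, 63), (305, 64), (306, 16), (336, -25), (337, -26), (344, -20), (345, -23), (346, 13), (347, 51), (348, 35), (349, 7), (356, -7), (420, -6), (422, 7), (435, -8), (436, -63), (437, -68), (438, -20)]
col [(44, 26), (45, 63), (46, 58), (47, 10), (64, 7), (88, -7), (90, 7), (146, -10), (148, 10), (181, -7), (182, -39), (183, -69), (184, -43)]
w14 ROW
row [(303, 19), (304, 62), (305, 64), (306, 17), (315, -10), (317, 9), (319, -7), (320, -8), (321, 8), (322, 7), (339, -27), (340, -28), (344, -9), (345, -24), (346, -18), (349, 20), (350, 46), (351, 39), (352, 10), (358, -7), (359, -20), (361, 16), (362, 7), (420, -8), (434, -7), (435, -59), (436, -66), (437, -26)]
col [(46, 25), (47, 65), (48, 57), (49, 12), (90, -7), (92, 7), (148, -8), (149, -9), (151, 11), (169, -8), (170, -7), (183, -15), (184, -60), (185, -61), (186, -23)]
```

View pics/cmp.png

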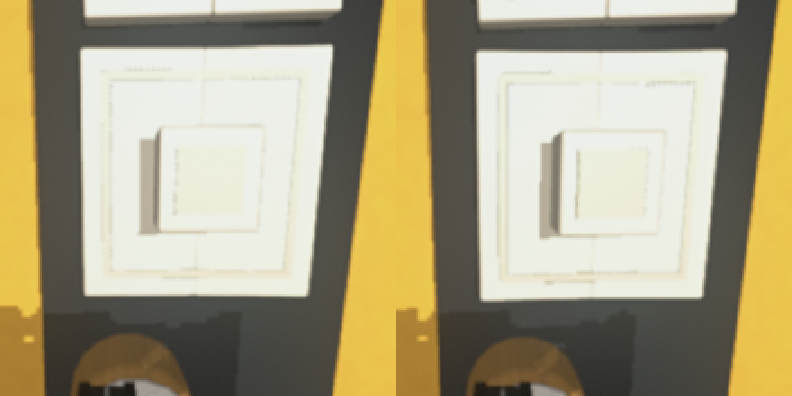

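Left (after the +x corner press): the slab's right edge is longer, so higher. Right (after the -x corner press): the left edge is longer, and the boss has shifted about 3 px right against an unmoved outline. That looks like A rocking, so I'll quantify it with solvePnP on the slab's corners.

```bash
cat > tilt.py <<'E'
from h import *
import pickle,sys
# slab top outline corners (sub-pixel line fits) -> solvePnP -> tilt of slab normal in world
def tilt(n,box,inner):
    s,p=pickle.load(open(n+".pkl","rb"));x0,x1,y0,y1=box
    I=cv2.cvtColor(cv2.imread(f"pics/{n}.png"),cv2.COLOR_BGR2GRAY).astype(np.float32)
    cx,cy=inner;T=130
    def cross(line,c,step):
        i=c
        while line[i]>T:i+=step
        a,b=line[i-step],line[i];return i-step+step*(a-T)/(a-b)
    ys=np.arange(y0+15,y1-15);xs=np.arange(x0+15,x1-15)
    def fit(u,v):
        f=np.polyfit(u,v,1)
        for _ in range(3):
            k=np.abs(v-np.polyval(f,u))<1;f=np.polyfit(u[k],v[k],1)
        return f
    L=fit(ys,np.array([cross(I[y],x0+8,-1) for y in ys]));R=fit(ys,np.array([cross(I[y],x1-8,1) for y in ys]))
    U=fit(xs,np.array([cross(I[:,x],y0+8,-1) for x in xs]));D=fit(xs,np.array([cross(I[:,x],y1-8,1) for x in xs]))
    def X(v,h): # x=v0*y+v1, y=h0*x+h1
        y=(h[0]*v[1]+h[1])/(1-h[0]*v[0]);return [np.polyval(v,y),y]
    C=np.array([X(L,U),X(R,U),X(R,D),X(L,D)])
    q=.045;O=np.array([[-q,-q,0],[q,-q,0],[q,q,0],[-q,q,0]])
    ok,rv,tv=cv2.solvePnP(O,C,np.array(p["camera_matrix"]),None,flags=cv2.SOLVEPNP_ITERATIVE)
    E=np.array(p["extrinsics"]);N=E[:3,:3].T@cv2.Rodrigues(rv)[0][:,2];N*=np.sign(N[2]);c=E[:3,:3].T@(tv[:,0]-E[:3,3])
    print(n,"corners",C.round(1).tolist(),"centre",c.round(4),"tilt x,y rad",N[:2].round(3))
if __name__=="__main__":
    for n,b in(("w13",(305,437,45,183)),("w14",(305,436,47,184))):tilt(n,b,(320,60))
E
python3 tilt.py; python3 -c "
from tilt import tilt
tilt('w11',(307,425,115,228),0)"
```

```text
w13 corners [[303.5, 45.9], [445.0, 44.4], [430.9, 184.2], [305.6, 183.7]] centre [0.6471 0.1328 0.0331] tilt x,y rad [ 0.021 -0.007]
w14 corners [[303.3, 47.4], [443.6, 47.2], [430.1, 185.2], [305.8, 186.4]] centre [0.6464 0.1328 0.033 ] tilt x,y rad [-0.031 -0.004]Traceback (most recent call last):
  File "<string>", line 3, in <module>
    tilt('w11',(307,425,115,228),0)
    ~~~~^^^^^^^^^^^^^^^^^^^^^^^^^^^
  File "tilt.py", line 7, in tilt
    cx,cy=inner;T=130
    ^^^^^
TypeError: cannot unpack non-iterable int object
```

drive_tool(
  steps=[0,0,0,0.033,0,0,0,0,0,0,0.033,0,0,0,0,0,0,0.033,0,0,0,0,0,0,0,0,0,0,0,0,0,0,0,0,0],
)

```text
time_s: 29.6
tcp_pos: [0.6799, 0.1026, 0.1007]
ee_rot: [[-0.041, -0.999, -0.0], [-0.999, 0.041, -0.0], [0.0, 0.0, -1.0]]
wrist_force: [-0.2, 0.7, 0.1]
gripper_width: 0.007
gripper_force: 0.0
```

```bash
python3 look.py w15
```

```text
t 29.6 tcp [0.6799 0.1026 0.1007] yaw -92.3 F [-0.2  0.7  0.1] g 0.007
```

drive_tool(
  steps=[0,0,0,0.034,0,0,0,0,0,0,0.034,0,0,0,0,0,0,0.033,0,0,0,0,0,0,0,0,0,0,0,0,0,0,0,0,0],
)

```text
time_s: 30.07
tcp_pos: [0.6767, 0.0037, 0.1002]
ee_rot: [[-0.039, -0.999, 0.0], [-0.999, 0.039, 0.0], [-0.0, -0.0, -1.0]]
wrist_force: [0.1, -0.2, -0.8]
gripper_width: 0.003
gripper_force: 0.0
```

```bash
python3 look.py w16; python3 - <<'E'
from tilt import tilt
tilt("w15",(305,437,46,183),(0,0));tilt("w16",(305,437,46,183),(0,0))
E
```

```text
t 30.0667 tcp [0.6767 0.0037 0.1002] yaw -92.2 F [ 0.1 -0.2 -0.8] g 0.003
w15 corners [[301.1, 51.7], [441.5, 47.1], [431.2, 184.4], [306.9, 188.0]] centre [0.643  0.0323 0.0326] tilt x,y rad [-0.    -0.005]
w16 corners [[304.6, 45.3], [445.5, 45.6], [430.3, 183.9], [305.3, 183.0]] centre [ 0.6393 -0.0688  0.0326] tilt x,y rad [ 0.009 -0.006]
```

drive_tool(
  steps=[0,0,0,-0.0318,0.009,0,0.7,0,0,0,-0.0318,0.009,0,0.7,0,0,0,-0.0318,0.009,0,0.7,0,0,0,-0.0318,0.009,0,0.7,0,0,0,0,0,0,0.7,0,0,0,0,0,0,0.7,0,0,0,0,0,0,0.7,0,0,0,0,0,0,0.7,0,0,0,0,0,0,0.7],
)

```text
time_s: 30.87
tcp_pos: [0.6457, 0.1324, 0.1]
ee_rot: [[-0.038, -0.999, -0.0], [-0.999, 0.038, -0.0], [0.0, 0.0, -1.0]]
wrist_force: [1.1, 0.5, 0.2]
gripper_width: 0.606
gripper_force: 0.0
```

```bash
python3 look.py w17; python3 - <<'E'
from h import *
import pickle
s,p=pickle.load(open("w17.pkl","rb"));print(proj(p,[.6464,.1328,.032]).round(1))
I=cv2.cvtColor(cv2.imread("pics/w17.png"),cv2.COLOR_BGR2GRAY).astype(int)
m=(I[:262]>150).astype(np.uint8);m[:, :200]=0;m[:,460:]=0
for b in boxes(m,800):print(np.round(b[0],1),np.round(b[1],1),cv2.boxPoints(b).round(0).tolist())
E
```

```text
t 30.8667 tcp [0.6457 0.1324 0.1   ] yaw -92.2 F [1.1 0.5 0.2] g 0.606
[319.1 221.5]
[318.5 211. ] [100. 125.] [[256.0, 161.0], [381.0, 161.0], [381.0, 261.0], [256.0, 261.0]]
[438.3 131.1] [ 58.1 264.7] [[399.0, 261.0], [419.0, -3.0], [477.0, 1.0], [457.0, 265.0]]
[319.4  72.8] [147.6 145.2] [[245.0, 1.0], [390.0, -3.0], [394.0, 145.0], [249.0, 149.0]]
[218.  98.] [196.  36.] [[200.0, 0.0], [236.0, 0.0], [236.0, 196.0], [200.0, 196.0]]
```

drive_tool(
  steps=[0,0,0,0,0,0.02,0.7,0,0,0,0,0,0.018,0.7,0,0,0,0,0,0.004,0.7,0,0,0,0,0,0.002,0.7,0,0,0,0,0,0,0.7,0,0,0,0,0,0,0.7],
)

```text
time_s: 31.42
tcp_pos: [0.6464, 0.1329, 0.057]
ee_rot: [[-0.037, -0.999, 0.002], [-0.999, 0.037, 0.0], [-0.0, -0.002, -1.0]]
wrist_force: [1.2, 0.3, -0.1]
gripper_width: 0.696
gripper_force: 0.0
```

drive_tool(
  steps=[0,0,0,0,0,0.001,0.3,0,0,0,0,0,0,0.3,0,0,0,0,0,0,0.3,0,0,0,0,0,0,0.3,0,0,0,0,0,0,0.3,0,0,0,0,0,0,0.3,0,0,0,0,0,0,0.3],
)

```text
time_s: 32.0
tcp_pos: [0.6456, 0.1331, 0.0553]
ee_rot: [[-0.037, -0.999, 0.0], [-0.999, 0.037, 0.0], [-0.0, -0.0, -1.0]]
wrist_force: [0.5, -0.2, 1.2]
gripper_width: 0.39
gripper_force: 29.9
```

drive_tool(
  steps=[0,0,0,0,0,-0.01,0.3,0,0,0,0,0,-0.035,0.3,0,0,0,0,0,-0.04,0.3,0,0,0,0.025,0,0,0.3,0,0,0,0.041,0,0,0.3,0,0,0,0.041,0,0,0.3,0,0,0,0.041,0,0,0.3,0,0,0,0.041,0,0,0.3,0,0,0,0.041,0,0,0.3,0,0,0,0.041,0,0,0.3],
)

```text
time_s: 32.83
tcp_pos: [0.6348, -0.1395, 0.1404]
ee_rot: [[-0.037, -0.999, -0.0], [-0.999, 0.037, 0.0], [-0.0, 0.0, -1.0]]
wrist_force: [-0.0, 0.6, -1.5]
gripper_width: 0.39
gripper_force: 29.9
```

drive_tool(
  steps=[0,0,0,0.035,0.02,0,0.3,0,0,0,0.02,0.035,0,0.3,0,0,0,0,0.02,0,0.3,0,0,0,0,0,0,0.3,0,0,0,0,0,0,0.3,0,0,0,0,0,0,0.3],
)

```text
time_s: 33.33
tcp_pos: [0.5593, -0.1899, 0.1407]
ee_rot: [[-0.037, -0.999, 0.002], [-0.999, 0.037, -0.0], [0.0, -0.002, -1.0]]
wrist_force: [0.1, 0.4, -1.9]
gripper_width: 0.39
gripper_force: 29.9
```

```bash
python3 look.py w18; python3 - <<'E'
from h import *
import pickle
s,p=pickle.load(open("w18.pkl","rb"));I=cv2.imread("pics/w18.png");H=cv2.cvtColor(I,cv2.COLOR_BGR2HSV).astype(int)
m=((H[...,0]<7)|(H[...,0]>172))&(H[...,1]>140)&(H[...,2]>60)
for c in cv2.findContours(m.astype(np.uint8),0,2)[0]:
    if cv2.contourArea(c)<2000:continue
    hull=cv2.convexHull(c);q=cv2.approxPolyDP(hull,8,True)[:,0];print("poly",q.tolist())
    P=np.array([cast(p,a,.05) for a in q]);print(P[:,:2].round(4).tolist())
    b=cv2.minAreaRect(P[:,:2].astype(np.float32)*1000);print("rect@.05",b)
E
```

```text
t 33.3333 tcp [ 0.5593 -0.1899  0.1407] yaw -92.1 F [ 0.1  0.4 -1.9] g 0.39
poly [[594, 0], [569, 83], [509, 87], [382, 65], [382, 0]]
[[0.3676, -0.3346], [0.3743, -0.282], [0.4176, -0.2808], [0.5109, -0.299], [0.5119, -0.3398]]
rect@.05 ((440.76080322265625, -309.4416198730469), (55.55142593383789, 144.3487548828125), 87.90618133544922)
```

```bash
python3 - <<'E'
from h import *
import pickle
p1=pickle.load(open("w8.pkl","rb"))[1];p2=pickle.load(open("w18.pkl","rb"))[1]
for a,b in(((248,25),(382,65)),((437,78),(569,83))):print(tri(p1,a,p2,b))
E
```

```text
(array([ 0.51000679, -0.29925374,  0.04466097]), np.float64(0.0010612353291210954))
(array([ 0.3720662 , -0.28172466,  0.046998  ]), np.float64(0.0009077531683450077))
```

drive_tool(
  steps=[0,0,0,0.0289,0.02,0,0.3,0,0,0,0.0289,0.02,0,0.3,0,0,0,0.0289,0.02,0,0.3,0,0,0,0.0289,0.02,0,0.3,0,0,0,0.0289,0.02,0,0.3,0,0,0,0.0289,0.02,0,0.3,0,0,0.086,0,0,0,0.3,0,0,0,0,0,0,0.3,0,0,0,0,0,0,0.3,0,0,0,0,0,0,0.3],
)

```text
time_s: 34.22
tcp_pos: [0.4334, -0.3582, 0.14]
ee_rot: [[-0.119, -0.993, 0.0], [-0.993, 0.119, -0.0], [0.0, -0.0, -1.0]]
wrist_force: [0.7, 0.7, -1.8]
gripper_width: 0.387
gripper_force: 29.9
```

```bash
python3 look.py w19; python3 - <<'E'
from h import *
import pickle
s,p=pickle.load(open("w19.pkl","rb"));I=cv2.imread("pics/w19.png");H=cv2.cvtColor(I,cv2.COLOR_BGR2HSV).astype(int)
m=((H[...,0]<7)|(H[...,0]>172))&(H[...,1]>140)&(H[...,2]>60)
for c in cv2.findContours(m.astype(np.uint8),0,2)[0]:
    if cv2.contourArea(c)<500:continue
    q=cv2.approxPolyDP(cv2.convexHull(c),6,True)[:,0];print("poly",q.tolist())
    P=np.array([cast(p,a,.05) for a in q]);print(P[:,:2].round(4).tolist())
E
```

```text
t 34.2167 tcp [ 0.4334 -0.3582  0.14  ] yaw -96.9 F [ 0.7  0.7 -1.8] g 0.387
poly [[411, 125], [401, 242], [239, 242], [231, 124]]
[[0.357, -0.4184], [0.3686, -0.3232], [0.5046, -0.3395], [0.4919, -0.4353]]
```

drive_tool(
  steps=[0,0,0,0,0,0.03,0.3,0,0,0,0,0,0.035,0.3,0,0,0,0,0,0.02,0.3,0,0,0,0,0,0.006,0.3,0,0,0,0,0,0,0.3,0,0,0,0,0,0,0.3,0,0,0,0,0,0,0.3],
)

```text
time_s: 34.85
tcp_pos: [0.4339, -0.3592, 0.0508]
ee_rot: [[-0.121, -0.993, 0.003], [-0.993, 0.121, -0.002], [0.001, -0.003, -1.0]]
wrist_force: [-0.1, -0.9, -1.5]
gripper_width: 0.389
gripper_force: 29.9
```

drive_tool(
  steps=[0,0,0,0,0,0.002,0.3,0,0,0,0,0,0,0.3],
)

```text
time_s: 35.02
tcp_pos: [0.4329, -0.359, 0.0482]
ee_rot: [[-0.122, -0.992, 0.002], [-0.992, 0.122, -0.001], [0.001, -0.002, -1.0]]
wrist_force: [-0.2, -0.1, -2.4]
gripper_width: 0.392
gripper_force: 29.9
```

drive_tool(
  steps=[0,0,0,0,0,0.002,0.3,0,0,0,0,0,0,0.3],
)

```text
time_s: 35.18
tcp_pos: [0.4322, -0.3589, 0.0453]
ee_rot: [[-0.123, -0.992, 0.0], [-0.992, 0.123, -0.0], [0.0, -0.0, -1.0]]
wrist_force: [-0.2, -0.0, -1.8]
gripper_width: 0.387
gripper_force: 29.9
```

drive_tool(
  steps=[0,0,0,0,0,0.002,0.3,0,0,0,0,0,0,0.3],
)

```text
time_s: 35.35
tcp_pos: [0.432, -0.3588, 0.0428]
ee_rot: [[-0.123, -0.992, -0.0], [-0.992, 0.123, 0.0], [-0.0, 0.0, -1.0]]
wrist_force: [0.1, 1.4, -2.4]
gripper_width: 0.389
gripper_force: 29.9
```

drive_tool(
  steps=[0,0,0,0,0,0.001,0.3,0,0,0,0,0,0,0.3],
)

```text
time_s: 35.52
tcp_pos: [0.4321, -0.3588, 0.0418]
ee_rot: [[-0.123, -0.992, -0.0], [-0.992, 0.123, 0.0], [-0.0, 0.0, -1.0]]
wrist_force: [-0.5, 0.6, -1.0]
gripper_width: 0.388
gripper_force: 29.9
```

drive_tool(
  steps=[0,0,0,0,0,0.001,0.3,0,0,0,0,0,0,0.3],
)

```text
time_s: 35.68
tcp_pos: [0.4321, -0.3588, 0.0408]
ee_rot: [[-0.123, -0.992, -0.0], [-0.992, 0.123, 0.0], [-0.0, 0.0, -1.0]]
wrist_force: [-0.4, 0.1, -1.3]
gripper_width: 0.386
gripper_force: 29.9
```

drive_tool(
  steps=[0,0,0,0,0,0.001,0.3,0,0,0,0,0,0,0.3],
)

```text
time_s: 35.85
tcp_pos: [0.4323, -0.3589, 0.0403]
ee_rot: [[-0.122, -0.992, 0.0], [-0.992, 0.122, -0.0], [0.0, -0.0, -1.0]]
wrist_force: [-0.2, 0.3, 0.2]
gripper_width: 0.389
gripper_force: 29.9
```

drive_tool(
  steps=[0,0,0,0,0,0.0005,0.55,0,0,0,0,0,0,0.55,0,0,0,0,0,0,0.55,0,0,0,0,0,0,0.55,0,0,0,0,0,0,0.55,0,0,0,0,0,-0.02,0.55,0,0,0,0,0,-0.035,0.55,0,0,0,0,0,-0.04,0.55,0,0,0,-0.02,0,-0.03,0.55,0,0,0,-0.03,0,-0.02,0.55],
)

```text
time_s: 36.68
tcp_pos: [0.4396, -0.3108, 0.1882]
ee_rot: [[-0.125, -0.992, 0.005], [-0.992, 0.125, -0.003], [0.002, -0.006, -1.0]]
wrist_force: [1.1, -0.3, -0.8]
gripper_width: 0.548
gripper_force: 0.0
```

drive_tool(
  steps=[0,0,0,-0.03,0,0,0.55,0,0,0,0,0,0,0.55,0,0,0,0,0,0,0.55,0,0,0,0,0,0,0.55],
)

```text
time_s: 37.02
tcp_pos: [0.442, -0.2794, 0.1845]
ee_rot: [[-0.122, -0.993, -0.0], [-0.993, 0.122, -0.0], [0.0, 0.0, -1.0]]
wrist_force: [0.3, -0.6, 0.5]
gripper_width: 0.55
gripper_force: 0.0
```

```bash
python3 look.py w20; python3 - <<'E'
from h import *
import pickle
s,p=pickle.load(open("w20.pkl","rb"));I=cv2.imread("pics/w20.png")
H=cv2.cvtColor(I,cv2.COLOR_BGR2HSV).astype(int)
m=(H[...,1]<90)&(H[...,2]>90);m[262:]=0
for b in boxes(cv2.morphologyEx(m.astype(np.uint8),cv2.MORPH_OPEN,np.ones((7,7))),1500):print("white",np.round(b[0],1),np.round(b[1],1),*info(p,b,.017))
rd=((H[...,0]<7)|(H[...,0]>172))&(H[...,1]>140)&(H[...,2]>60);rd[262:]=0
for b in boxes(rd,3000):print("red",np.round(b[0],1),np.round(b[1],1),*info(p,b,.05))
T=r.capture("top");cv2.imwrite("pics/top2.png",T);A=cv2.imread("pics/top0.png")
d=(cv2.absdiff(A,T).max(2)>40).astype(np.uint8);d=cv2.morphologyEx(d,cv2.MORPH_OPEN,np.ones((3,3)))
for c in cv2.findContours(d,0,2)[0]:
    if cv2.contourArea(c)>15:print("changed",cv2.boundingRect(c))
q=r.camera_params("top");HT=cv2.cvtColor(T,cv2.COLOR_BGR2HSV).astype(int)
mm=((HT[...,1]<90)&(HT[...,2]>110));mm[:130]=0;mm[260:]=0;mm[:,:225]=0;mm[:,470:]=0
for b in boxes(mm,80):print("top",np.round(b[0],1),np.round(b[1],1),*info(q,b,.032))
E
```

```text
t 37.0167 tcp [ 0.442  -0.2794  0.1845] yaw -97.0 F [ 0.3 -0.6  0.5] g 0.55
white [318.5 108.5] [95. 93.] [ 0.4333 -0.3593  0.017 ] [0.0886 0.0903] -7.0
white [78.6 55.6] [77.1 91.4] [ 0.6534 -0.4353  0.017 ] [0.0894 0.0617] 13.3
red [319. 105.] [162. 166.] [ 0.4329 -0.3585  0.05  ] [0.137  0.1376] -7.0
changed (302, 379, 30, 10)
changed (277, 366, 6, 16)
changed (242, 359, 34, 41)
changed (324, 353, 19, 46)
changed (317, 345, 7, 5)
changed (268, 342, 7, 6)
changed (289, 331, 34, 12)
changed (62, 325, 16, 5)
changed (19, 313, 58, 57)
changed (259, 276, 5, 6)
changed (108, 276, 139, 113)
changed (79, 248, 22, 8)
changed (238, 228, 85, 118)
changed (487, 225, 10, 18)
changed (175, 214, 32, 34)
changed (231, 209, 34, 34)
changed (310, 186, 32, 45)
changed (334, 172, 175, 228)
changed (358, 169, 6, 9)
changed (320, 148, 30, 30)
changed (286, 146, 31, 31)
top [439.8 211.3] [36.4 29.2] [ 0.4925 -0.3898  0.032 ] [0.0898 0.111 ] -16.0
top [386.3 197.2] [56.5 31.8] [ 0.5337 -0.2272  0.032 ] [0.0977 0.1724] -14.2
top [334.9 158.5] [28.7 19.9] [ 0.6511 -0.0704  0.032 ] [0.0619 0.0884] -2.6
top [301.5 161. ] [28. 29.] [0.6418 0.0317 0.032 ] [0.0889 0.087 ] 0.9
top [238. 146.] [14. 14.] [0.6855 0.226  0.032 ] [0.0426 0.0437] 0.9
```

Block A lies centred in the bin, its slab measuring 89 x 90 mm at floor height. B and C are on the plate, and the tin and cube are unmoved. Handing in.

```bash
python3 -c "
from station import r
print(r.finish_job())"
```

```text
the job is handed in; nothing more can be done
None
```

I laid all three blocks on the granite plate and pressed two diagonal corners of each; only tile_a rocked, so it now lies boss up on the floor of the red bin, tile_b and tile_c stay flat on the plate, and I handed the job in at about 37 s. The camera showed tile_a tipping only about half the lean you described, but tile_b and tile_c showed no lean after pressing and tile_a's set-down height also fits a bowed block.

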